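Check-weigh the gift tins and pack the full ones

TASK

Check-weigh every tin on the beam scale, one at a time: stand it on the empty pan near you with the beam arrested, push the red lever over to free the beam, see whether the tin outweighs the brass weight, and push the lever back to arrest the beam before you take the tin off; never handle a tin on the pan while the beam is free. Press each tin that sinks its pan (full) right down to the floor of a cutout in the gift case, and stand each tin that does not (short) upright in the dark steel tray. Finish with the pan empty and the beam arrested, and leave the mug and salt jar alone.

Things in the scene. Friction and masses are not known exactly. Their poses are not given: they have to be found in the camera images.
- tin_p_c (a point): sealed oblong tin, red, white label band, gold lid: a box 96 mm long (x) x 48 mm wide (y) x 60 mm high (z), upright; this point is its centre, 30 mm above its base. All tins look alike; a full one weighs about 0.40 kg, a short one about 0.25 kg; only weighing tells which. It may be absent
- tin_q_c (a point): sealed oblong tin, red, white label band, gold lid: a box 96 mm long (x) x 48 mm wide (y) x 60 mm high (z), upright; this point is its centre, 30 mm above its base. All tins look alike; a full one weighs about 0.40 kg, a short one about 0.25 kg; only weighing tells which. It may be absent
- tin_r_c (a point): sealed oblong tin, red, white label band, gold lid: a box 96 mm long (x) x 48 mm wide (y) x 60 mm high (z), upright; this point is its centre, 30 mm above its base. All tins look alike; a full one weighs about 0.40 kg, a short one about 0.25 kg; only weighing tells which. It may be absent
- tin_s_c (a point): sealed oblong tin, red, white label band, gold lid: a box 96 mm long (x) x 48 mm wide (y) x 60 mm high (z), upright; this point is its centre, 30 mm above its base. All tins look alike; a full one weighs about 0.40 kg, a short one about 0.25 kg; only weighing tells which. It may be absent
- scale_base (a point): white beam scale, fixed; base plate 340 (x) x 110 (y) x 20 mm; this point is the centre of its underside. x runs along the beam: tin pan at the -x end (nearer the robot); the pan at +x carries a brass minimum weight (0.325 kg, part of the scale, top 140 mm above the worktop). Beam pivot at the middle, 55 mm up. The red-knobbed arrest lever is on the -y side of the middle
- pan_floor (a point): middle of the tin pan's floor (upper face), 72 mm above the worktop when the beam is level. Steel pan, inside 64 mm (scale's x) x 112 mm (scale's y), rim 7 mm high: a tin stands in it with its length along the scale's y. The pan always stays level; it is 130 mm from the pivot and rises or sinks up to 13 mm
- beam (a joint): tilt of the beam in rad, -0.1 to 0.1: 0 level (arrested), positive = tin pan lower than the weight pan. When released it swings to one end within about a second and stays there: +0.1 with a full tin, -0.1 with a short tin or with the pan empty
- arrest_lever (a joint): arrest lever: 0 = arrested (knob leans 0.5 rad to the scale's -x, towards the robot; red blocks hold the beam level), 1.0 = released (knob leans 0.5 rad to +x; beam free). Turns about a line along the scale's y through a point 30 mm above the worktop and 90 mm to -y of the scale's middle; stays where it is left; 3 to 5 N at the knob moves it
- lever_knob (a point): centre of the lever's round red knob, 20 mm across, 75 mm from the lever's pivot: 96 mm above the worktop at either end of its travel, 105 mm half-way; its travel is 72 mm along the scale's x
- cutout0 (a point): floor centre of a cutout in the grey rigid insert (top 32 mm up) of the wooden gift case, fixed, 208 x 158 mm. Cutout 22 mm deep, 52 mm wide (x), 100 mm long (y), chamfered 3 mm; the two lie 90 mm apart along x. A tin goes in lengthwise along y. White sprung rollers at the ends grip it: it stops about 13 mm short by its own weight; 10 to 20 N pushes it to the floor, 38 mm showing
- cutout1 (a point): floor centre of a cutout in the grey rigid insert (top 32 mm up) of the wooden gift case, fixed, 208 x 158 mm. Cutout 22 mm deep, 52 mm wide (x), 100 mm long (y), chamfered 3 mm; the two lie 90 mm apart along x. A tin goes in lengthwise along y. White sprung rollers at the ends grip it: it stops about 13 mm short by its own weight; 10 to 20 N pushes it to the floor, 38 mm showing
- tray_floor (a point): centre of the floor of the dark steel tray, 4 mm above the worktop, fixed; outside 250 mm (x) x 150 mm (y), rim 14 mm above the worktop and 4 mm thick. Room for two tins side by side, each with its length along the tray's y, 60 mm either side of this point along x
- mug: white mug, 80 mm across, 85 mm high; a bystander, its origin at the centre of its underside. Leave it alone
- salt: glass jar with a wooden lid, 70 mm across, 90 mm high; a bystander, its origin at the centre of its underside. Leave it alone
- pan: the tin pan; its origin is 17 mm below point pan_floor
There are look-alikes about, which are no part of the job. What is shaped like the part that bears tin_s_c but turquoise is not meant.

How it is judged:
By the outcome, as a careful person would: the job done as asked, in the order asked, and still so for the second after the job is handed in, with the robot touching nothing.
Of tin_p, tin_q, tin_r, tin_s only 2 to 3 are there at a start; the rules pass over those that are not, and their reading is None.
At some moment in a run one of tin_p, tin_q, tin_r, tin_s may be knocked a few centimetres aside while the robot is not near it.
Once in a run the grip may slacken for a moment while it holds something.
It also fails if it takes over 210 s, if anything falls off the work surface, if the arm or the gripper's body presses on something with over 40 N, if the wrist force passes 120 N, or if a joint passes its speed limit or range.

ROBOT

A 6-joint arm with a two-finger parallel gripper is mounted at the origin on the work surface. World frame = base frame: x ahead of the robot, y to its left, z up, the work surface at z = 0. Lengths are in m, angles in rad, forces in N, time in s.
With the tool pointing down it reaches from about 0.425 to 0.95 m from the base axis. Payload 3.5 kg.
Tool frame: the origin (TCP) lies at the very end of the fingers, on their centre line; the grasp point (between the pads) lies 19 mm behind it (ctrl.grip_point_offset is the distance from the TCP to the grasp point, in m); z points along the fingers, y is the line along which they close (so a half turn about z gives the same grasp; the last joint's range is limited). The gripper opens to 85 mm and grips with 20 to 120 N. Pads are 22 mm wide; open, the fingers measure 114 mm over their backs; the gripper's body (76 mm by 85 mm) begins 54 mm behind the grasp point. The pads swing forward as they close: fully open they stand 13 mm farther back than shut.
Start: joints at [1.164, 0.286, 1.577, -0, 1.279, -0.15], TCP at [0.171, 0.653, 0.203] pointing down, gripper open.
Joint ranges: [-2.77, 2.77], [-0.9, 2.22], [0.21, 2.48], [-1.53, 4.67], [0.24, 2.81], [-2.84, 2.84]. Speed limits (rad/s): [2.79, 2.79, 3.14, 3.14, 3.14, 3.14].

INTERFACE

Orientations are given as a unit quaternion [x, y, z, w].
In Python, from plant import telemetry, vision, ctrl gives the robot as it stands.
- The arm moves only by the tool arm_command, never from a script. Its argument "series" is one flat list of numbers, 7 for each row, row after row: the shift along the tool's x, y, z in cm, then the turn, a rotation vector about the tool's x, y, z in degrees, then the closure, from 0 (fully open) to 1 (shut). A call has 1 to 10 rows; each row is the pose to reach, as a shift and turn from the pose commanded when the call began, along the tool's axes at that moment; what a row does not reach only later rows make up. A row lasts 1/12 s, in which the tool goes at most 41.7 mm and 7.16 degrees, less where a joint would pass 70% of its speed; a pose out of reach is approached as far as the arm can. A call with a gripper value outside its range is refused whole. The fingers move at their own pace and stop on an object; "force" is the grip in N (left out, the last holds). Time passes only in rows, so rows that repeat a pose let the fingers close. It gives the time, the measured TCP pose, the force, the opening and the grip force at its end, in the units of the state.
- telemetry.get_state(): the state, without advancing time (a new reading comes with each control period).
- vision.read_camera(name): name is "side" or "top"; returns a dict with "color" (384x512x3 uint8, blue, green, red), "K" (3x3 intrinsics, pixels), "D" ([k1, k2, p1, p2, k3] as OpenCV has them; the pictures are not rectified), "rvec" (rotation vector, rad) and "tvec" (3), from world to camera coordinates, as OpenCV has them. Camera axes: x right, y down, z forward; pixel columns grow to the right and rows downward; lengths in m; the calibration is good to about 2 mm. A picture is of the moment at which its call begins. There is no depth.
- ctrl.sign_off(): hands the job in; it is judged then, once.
The state is a dict: "time": time; "qpos": joint angles; "dq": joint speeds; "joint_efforts": joint torques, N m; "eef_pos": TCP position; "tcp_rot": TCP orientation; "contact_force": force on the tool from outside, world axes, zero at the start; "wrist_torque": the same for the moment, N m; "opening": opening from 0.0 (shut) to 1.0 (fully open); "finger_force": force on a finger pad.
Only numpy, scipy, OpenCV 4.12 (cv2) and the standard library are available. Lean on these libraries where they do the work, as an engineer would, in place of code of your own. Each camera call takes 0.05 s, during which the arm holds its last target. There are 200 camera calls.

## Working session

There is one attempt and no reset: what is moved stays moved. The work goes in short steps, Python scripts to look and compute and a tool call to move; the robot and the scene stay as the last step left them, time stands still between calls to the robot, and variables do not carry over. Pictures are saved under pics/ and viewed, at most 14 in all, crops included, and the job is handed in when it is done.

Besides the shell and the picture viewer there is one more tool, called after "Call:" as a command line: name --argument value ..., lists and objects as JSON in quotes. arm_command: Moves the arm, as the interface text tells. Its arguments: {"type":"object","properties":{"series":{"type":"array","items":{"type":"number"}},"force":{"type":"number"}},"required":["series"]}

```bash
mkdir -p pics; ls; cat > h.py <<'E'
import numpy as np, cv2
from plant import telemetry, vision, ctrl
def cam(n): return vision.read_camera(n)
def ray(c,uv):
    uv=np.array(uv,float).reshape(-1,1,2)
    p=cv2.undistortPoints(uv,c["K"],c["D"]).reshape(-1,2)
    R=cv2.Rodrigues(np.array(c["rvec"],float))[0]; t=np.array(c["tvec"],float).reshape(3)
    d=np.c_[p,np.ones(len(p))]@R
    return -R.T@t,d
def onz(c,uv,z):
    o,d=ray(c,uv); return o+d*((z-o[2])/d[:,2])[:,None]
def proj(c,P): return cv2.projectPoints(np.array(P,float).reshape(-1,1,3),np.array(c["rvec"],float),np.array(c["tvec"],float),c["K"],c["D"])[0].reshape(-1,2)
E
python3 - <<'E'
from h import *
for n in("top","side"):
    c=cam(n); cv2.imwrite(f"pics/{n}0.png",c["color"]); print(n,ray(c,[[256,192]]))
    np.savez(f"{n}0.npz",**{k:np.array(v) for k,v in c.items()})
s=telemetry.get_state(); print(s)
E
```

```text
pics
top (array([0.46413716, 0.01350008, 1.32002367]), array([[ 0.08729748, -0.00448093, -0.996284  ]]))
side (array([ 0.47849192, -0.89653385,  1.03842747]), array([[ 0.0271221 ,  0.70913276, -0.70498069]]))
{'time': 0.1, 'qpos': array([ 1.16400514e+00,  2.87116672e-01,  1.57805760e+00,  2.86979257e-05,
        1.27862766e+00, -1.49984218e-01]), 'dq': array([ 4.30889157e-05,  9.67790843e-05, -5.08908372e-03,  4.03909404e-04,
       -2.85799139e-03,  1.71524227e-03]), 'joint_efforts': array([ 5.60389981e-04, -4.07298625e+01, -2.93697631e+01, -1.23630302e-04,
        3.43688283e-03, -1.37022076e-05]), 'eef_pos': array([0.17112985, 0.65225089, 0.20144456]), 'tcp_rot': array([ 1.28054972e-01,  9.91766456e-01, -1.05833410e-03, -3.16768291e-04]), 'contact_force': array([-0.69170252, -0.27196006, -0.42092102]), 'wrist_torque': array([-0.0055313 ,  0.03151199,  0.02293655]), 'finger_force': 0.0, 'opening': 0.9978028471105683}
```

View pics/top0.png

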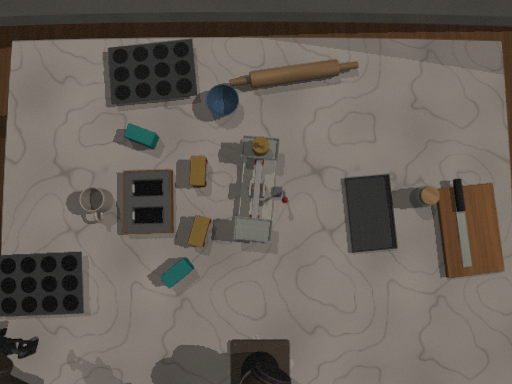

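View pics/side0.png

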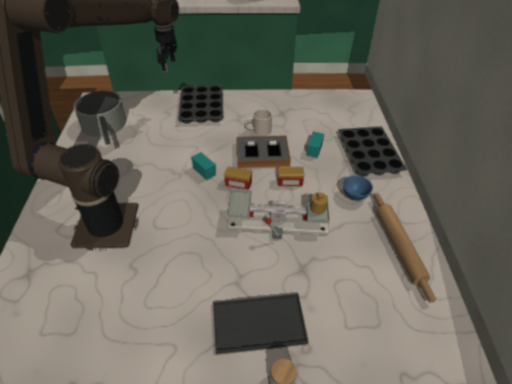

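Top view: two red/gold tins at (198,172) and (200,232); the turquoise boxes at (142,136) and (178,273) are look-alikes and not meant. The case is at (147,202), the scale at (256,190) with its tin pan at (252,229), the knob at (285,199), and the tray at (371,213). The mug is at (92,200) and the salt jar at (425,197). The side view shows the same two tins, at (238,178) and (290,176). I'll measure these and confirm in a crop.

```bash
cat >> h.py <<'E'
def load(n): return dict(np.load(n,allow_pickle=True))
def rect(c,mask,z,box=None,minA=60):
    m=mask.astype(np.uint8)*255
    if box is not None:
        k=np.zeros_like(m);x0,y0,x1,y1=box;k[y0:y1,x0:x1]=1;m=m*k
    out=[]
    for q in cv2.findContours(m,cv2.RETR_EXTERNAL,cv2.CHAIN_APPROX_NONE)[0]:
        if cv2.contourArea(q)<minA: continue
        P=onz(c,q.reshape(-1,2),z)[:,:2].astype(np.float32)
        r=cv2.minAreaRect(P*1000); b=cv2.boxPoints(r)
        e=[b[1]-b[0],b[2]-b[1]]; L=max(e,key=np.linalg.norm); W=min(e,key=np.linalg.norm)
        a=np.degrees(np.arctan2(L[1],L[0]))%180
        out.append((q.reshape(-1,2).mean(0).round(),np.round(r[0],1),round(float(np.linalg.norm(L)),1),round(float(np.linalg.norm(W)),1),round(float(a),1)))
    return out
def masks(c):
    h=cv2.cvtColor(c["color"],cv2.COLOR_BGR2HSV); H,S,V=h[...,0],h[...,1].astype(int),h[...,2]
    return h,dict(gold=(H>12)&(H<28)&(S>140)&(V>70), red=((H<7)|(H>172))&(S>150)&(V>60), dark=(V<75)&(S<90))
E
python3 - <<'E'
from h import *
c=load("top0.npz"); h,m=masks(c)
print("gold");[print(r) for r in rect(c,m["gold"],.06,(150,100,300,300),40)]
print("red");[print(r) for r in rect(c,m["red"],.096,(200,100,320,300),6)]
print("cut");[print(r) for r in rect(c,h[...,2]<45,.032,(120,165,176,235),40)]
print("case");[print(r) for r in rect(c,(h[...,1]>60)|(h[...,2]<110),.032,(110,160,182,240),400)]
print("tray");[print(r) for r in rect(c,h[...,2]<90,.014,(335,165,402,260),400)]
im=c["color"][110:290,110:410]; cv2.imwrite("pics/crop0.png",cv2.resize(im,None,fx=2.66,fy=2.66,interpolation=cv2.INTER_CUBIC))
E
```

```text
gold
(array([198., 231.]), array([450.6, 191. ]), 91.4, 47.4, 164.6)
(array([197., 171.]), array([643.4, 195.5]), 91.6, 47.1, 177.3)
(array([260., 145.]), array([727.5,  -6.4]), 50.9, 50.8, 75.6)
red
(array([284., 200.]), array([547.6, -80.3]), 13.2, 13.2, 134.6)
cut
(array([148., 215.]), array([503.8, 361.6]), 95.1, 52.4, 90.7)
(array([147., 187.]), array([594.3, 363. ]), 95.6, 52.7, 90.8)
case
(array([154., 203.]), array([553.5, 368.9]), 258.6, 232.9, 0.5)
tray
(array([372., 212.]), array([ 509. , -384.6]), 250.2, 200.6, 4.8)
```

View pics/crop0.png

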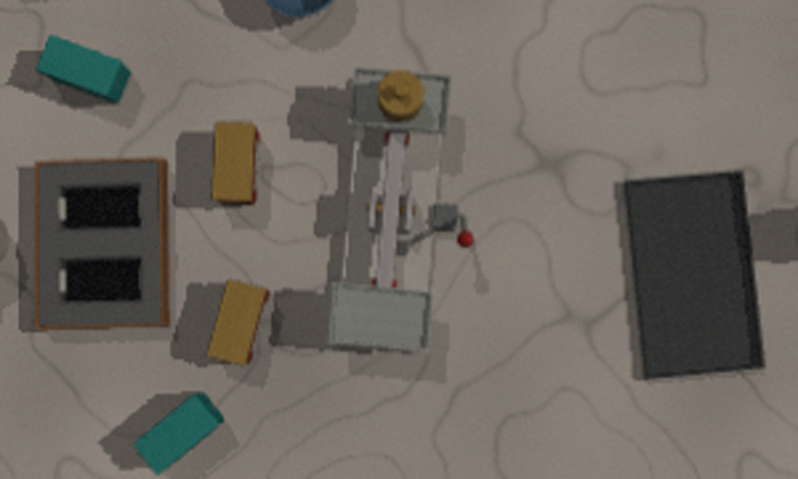

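The crop confirms it: the two red-sided, gold-lidded tins are at full-image (198,172) and (200,232), and the turquoise boxes are excluded. The pan is empty, and the knob leans towards the robot (arrested).

```bash
python3 - <<'E'
from h import *
c=load("top0.npz"); s=load("side0.npz")
f=lambda L:np.array(L)/2.66+[110,110]-0.3
for nm,L,z in (("pan",[(332,282),(431,290),(427,352),(329,346)],.079),("wpan",[(357,69),(449,77),(444,131),(353,127)],.079),("case",[(36,160),(166,158),(168,326),(36,328)],.036),("tray",[(617,184),(742,171),(764,367),(637,379)],.014),("brass",[(401,96)],.14)):
    P=onz(c,f(L),z)[:,:2]; print(nm,P.mean(0).round(4),[ (round(float(np.linalg.norm(d)),3),round(float(np.degrees(np.arctan2(d[1],d[0]))),1)) for d in np.roll(P,-1,0)-P])
h,m=masks(s)
print("gold");[print(r) for r in rect(s,m["gold"],.06,(200,150,340,230),30)]
print("red");[print(r) for r in rect(s,m["red"],.096,(255,205,280,235),4)]
print("cut");[print(r) for r in rect(s,h[...,2]<50,.032,(240,135,292,162),20)]
print("tray");[print(r) for r in rect(s,h[...,2]<80,.010,(205,285,312,358),400)]
im=s["color"][120:250,190:350]; cv2.imwrite("pics/crop1.png",cv2.resize(im,None,fx=4.6,fy=4.6,interpolation=cv2.INTER_CUBIC))
E
```

```text
pan [0.4567 0.0195] [(0.117, -94.9), (0.073, 175.9), (0.115, 86.2), (0.075, -2.8)]
wpan [ 0.7143 -0.0066] [(0.111, -95.2), (0.066, 174.2), (0.109, 87.3), (0.07, -4.0)]
case [0.5493 0.3602] [(0.161, -89.5), (0.206, -178.7), (0.162, 90.7), (0.206, 1.1)]
tray [ 0.507  -0.3686] [(0.16, -84.2), (0.247, -175.2), (0.161, 94.7), (0.244, 4.7)]
brass [ 0.7077 -0.0059] [(0.0, 0.0)]
gold
(array([318., 203.]), array([728.7,  31. ]), 86.4, 48.2, 82.7)
(array([262., 169.]), array([547.1, 204. ]), 284.3, 103.1, 3.6)
red
(array([268., 220.]), array([548.3, -77.6]), 16.6, 12.5, 87.3)
cut
(array([251., 151.]), array([506.3, 350.8]), 69.6, 51.5, 89.4)
(array([274., 150.]), array([594.7, 355.5]), 69.8, 52.4, 89.0)
tray
(array([258., 324.]), array([ 509.9, -374.7]), 247.6, 160.6, 4.7)
```

View pics/crop1.png

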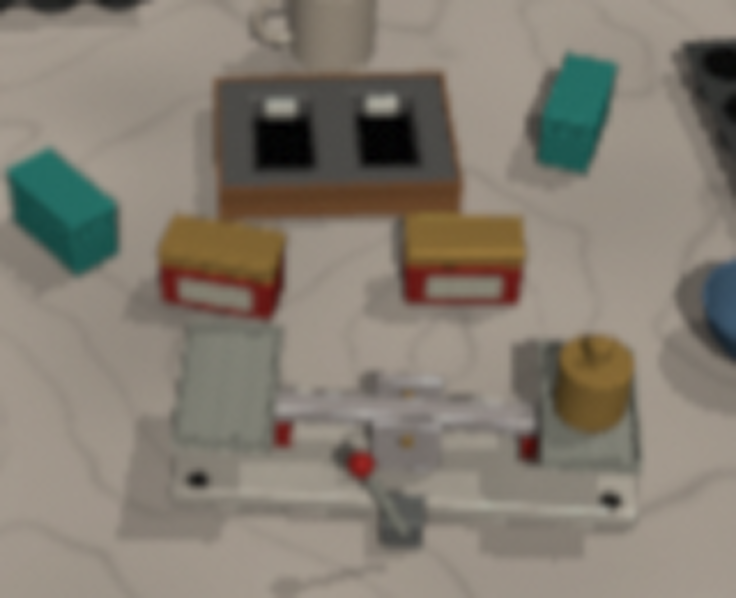

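Side crop shows both tins upright at (238,178) and (290,176), the pan empty at (238,204), the knob at (268,220) and the case at (263,150). I'll triangulate the case corners and tin lids, and write a move helper.

```bash
cat >> h.py <<'E'
from scipy.spatial.transform import Rotation as Ro
def tri(c1,u1,c2,u2):
    out=[]
    for a,b in zip(u1,u2):
        o1,d1=ray(c1,[a]);o2,d2=ray(c2,[b]);d1=d1[0];d2=d2[0]
        k=np.linalg.lstsq(np.c_[d1,-d2],o2-o1,rcond=None)[0]
        out.append((o1+k[0]*d1+o2+k[1]*d2)/2)
    return np.array(out)
def yaw(): 
    R=Ro.from_quat(telemetry.get_state()["tcp_rot"]).as_matrix(); return np.degrees(np.arctan2(R[1,1],R[0,1]))
def plan(p,yw):
    "tool-frame shift (cm) and rotvec (deg) to TCP p, pointing down, tool y at yaw yw (deg)"
    s=telemetry.get_state(); R=Ro.from_quat(s["tcp_rot"])
    a=np.radians(yw); y=np.array([np.cos(a),np.sin(a),0]); z=np.array([0,0,-1.]); x=np.cross(y,z)
    T=Ro.from_matrix(np.c_[x,y,z])
    d=R.inv().apply(np.array(p)-s["eef_pos"])*100; rv=(R.inv()*T).as_rotvec(degrees=True)
    print("shift",d.round(2),"rot",rv.round(1)," at",s["eef_pos"].round(4),"yaw",round(yaw(),1),"t",round(s["time"],1))
E
python3 - <<'E'
from h import *
c=load("top0.npz"); s=load("side0.npz")
f=lambda L:np.array(L)/2.66+110-0.3
g=lambda L:np.array(L)/4.6+[190,120]-0.4
# corners order: far-left(+x,+y),far-right(+x,-y),near-right,near-left
P=tri(c,f([(36,160),(166,158),(168,326),(36,328)]),s,g([(445,73),(460,180),(220,187),(215,80)])); print(P.round(4),P.mean(0))
# cutout near edges (y- side) corners: cut1 (+x), cut0
P=tri(c,f([(140,187),(140,227),(140,261),(140,301)]),s,g([(418,164),(366,166),(314,167),(256,168)])); print(P.round(4))
for nm,a,b in (("tinfar",[(216,122),(255,124),(252,203),(213,202)],[(522,217),(524,262),(405,260),(408,215)]),("tinnear",[(233,281),(268,292),(247,363),(210,356)],[(286,233),(275,277),(160,258),(176,218)]),
 ("pan",[(332,282),(431,290),(427,352),(329,346)],[(280,325),(272,448),(172,438),(188,325)])):
    P=tri(c,f(a),s,g(b)); print(nm,P.round(3).tolist(),P.mean(0).round(4))
plan((.4506,.191,.16),74.6)
E
```

```text
[[0.6525 0.4434 0.0345]
 [0.6514 0.2797 0.0465]
 [0.4492 0.2752 0.0458]
 [0.4455 0.4402 0.0317]] [0.54964382 0.3596317  0.03963097]
[[0.6182 0.3134 0.0362]
 [0.5715 0.3131 0.0348]
 [0.5285 0.3125 0.035 ]
 [0.4795 0.3119 0.0352]]
tinfar [[0.694, 0.217, 0.06], [0.692, 0.17, 0.053], [0.596, 0.173, 0.054], [0.599, 0.219, 0.061]] [0.6454 0.195  0.0571]
tinnear [[0.502, 0.194, 0.066], [0.491, 0.153, 0.057], [0.404, 0.178, 0.056], [0.414, 0.222, 0.059]] [0.4527 0.187  0.0594]
pan [[0.498, 0.075, 0.081], [0.489, -0.041, 0.075], [0.418, -0.036, 0.081], [0.426, 0.079, 0.079]] [0.4575 0.0195 0.0791]
shift [-38.75 -37.5    4.21] rot [-0.1 -0.   0.7]  at [0.1711 0.6523 0.2014] yaw 75.3 t 0.1
```

Call:
arm_command --series '[-3, -3, 0.5, 0, 0, 0, 0, -5.5, -5.5, 1, 0, 0, 0, 0, -8, -8, 1.5, 0, 0, 0, 0, -10.5, -10.5, 2, 0, 0, 0, 0, -13, -13, 2, 0, 0, 0, 0, -15.5, -15.5, 2, 0, 0, 0, 0, -18, -18, 2, 0, 0, 0, 0, -20.5, -20.5, 2, 0, 0, 0, 0, -23, -23, 2, 0, 0, 0, 0, -25.5, -25.5, 2, 0, 0, 0, 0]' --force 50

```text
time: 0.93
eef_pos: [0.3534, 0.3398, 0.1823]
tcp_rot: [0.128, 0.992, -0.0, -0.0]
contact_force: [1.3, -0.2, -0.3]
opening: 0.997
finger_force: 0.0
```

```bash
python3 -c "
from h import *
plan((.4515,.189,.13),74.5)"
```

```text
shift [-13.31 -12.09   5.23] rot [-0.  -0.   0.8]  at [0.3534 0.3398 0.1823] yaw 75.3 t 0.9
```

Call:
arm_command --series '[-3.3, -3, 1.3, 0, 0, 0, 0, -6.6, -6, 2.6, 0, 0, 0.8, 0, -10, -9, 4, 0, 0, 0.8, 0, -12.5, -11.4, 5, 0, 0, 0.8, 0, -13.3, -12.1, 5.2, 0, 0, 0.8, 0, -13.3, -12.1, 5.2, 0, 0, 0.8, 0, -13.3, -12.1, 5.2, 0, 0, 0.8, 0]'

```text
time: 1.52
eef_pos: [0.451, 0.1898, 0.13]
tcp_rot: [0.136, 0.991, -0.0, -0.001]
contact_force: [0.2, 1.1, -0.0]
opening: 1.001
finger_force: 0.0
```

```bash
python3 - <<'E'
from h import *
plan((.4515,.189,.032),74.5)
c=cam("side"); a=c["color"][110:250,180:350]
cv2.imwrite("pics/s1.png",cv2.resize(a,None,fx=4,fy=4,interpolation=cv2.INTER_CUBIC))
c=cam("top");h,m=masks(c)
print("gold");[print(r) for r in rect(c,m["gold"],.06,(150,100,300,300),40)]
E
```

```text
shift [-0.09 -0.06  9.8 ] rot [-0.  -0.1 -0.2]  at [0.451  0.1898 0.13  ] yaw 74.3 t 1.5
gold
(array([197., 171.]), array([643.2, 195.7]), 91.7, 46.7, 177.9)
(array([260., 145.]), array([726.8,  -7.4]), 52.4, 48.4, 179.8)
```

View pics/s1.png

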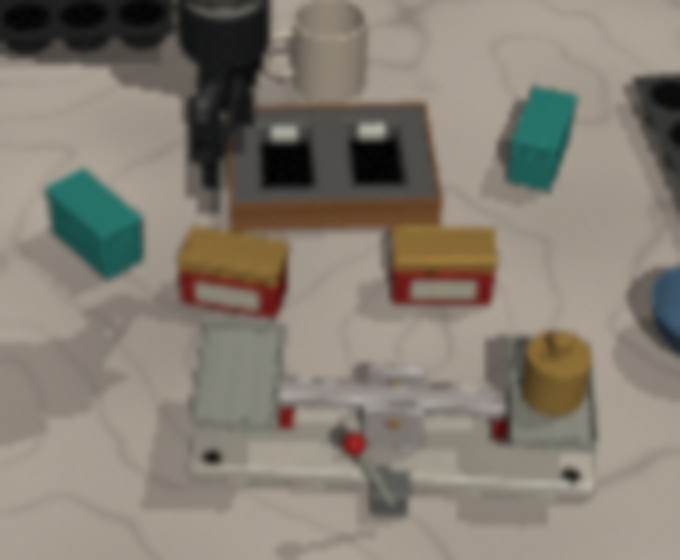

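The side crop shows the gripper over the near tin, fingertips at about (233,156); the tin is unmoved at (238,178). Descending and gripping.

Call:
arm_command --series '[0, 0, 3, 0, 0, 0, 0, 0, 0, 6, 0, 0, 0, 0, 0, 0, 8, 0, 0, 0, 0, 0, 0, 9.5, 0, 0, 0, 0, 0, 0, 9.8, 0, 0, 0, 0, 0, 0, 9.8, 0, 0, 0, 0.7, 0, 0, 9.8, 0, 0, 0, 0.7, 0, 0, 9.8, 0, 0, 0, 0.8, 0, 0, 9.8, 0, 0, 0, 0.8, 0, 0, 9.8, 0, 0, 0, 0.8]' --force 50

```text
time: 2.45
eef_pos: [0.4521, 0.1909, 0.034]
tcp_rot: [0.135, 0.991, 0.0, 0.001]
contact_force: [0.2, 1.4, -0.3]
opening: 0.299
finger_force: 0.0
```

Call:
arm_command --series '[0, 0, 0, 0, 0, 0, 0.9, 0, 0, 0, 0, 0, 0, 0.9, 0, 0, 0, 0, 0, 0, 0.9, 0, 0, 0, 0, 0, 0, 0.9]'

```text
time: 2.78
eef_pos: [0.4512, 0.1905, 0.0328]
tcp_rot: [0.135, 0.991, -0.0, 0.0]
contact_force: [-0.6, 0.0, -0.6]
opening: 0.104
finger_force: 0.0
```

Nothing was gripped: the opening passed below tin width. Looking.

```bash
python3 - <<'E'
from h import *
c=cam("side"); a=c["color"][110:250,180:350]
d=cam("top"); b=d["color"][110:300,110:310]
f=lambda x:cv2.resize(x,(400,int(400*x.shape[0]/x.shape[1])),interpolation=cv2.INTER_CUBIC)
A,B=f(a),f(b);H=max(len(A),len(B));o=np.zeros((H,800,3),np.uint8);o[:len(A),:400]=A;o[:len(B),400:]=B
cv2.imwrite("pics/m1.png",o)
print(proj(c,[.4515,.189,.06]),proj(d,[.4515,.189,.06]),proj(c,telemetry.get_state()["eef_pos"]),proj(d,telemetry.get_state()["eef_pos"]))
E
```

```text
[[237.39622894 172.64782292]] [[199.07900168 230.90677312]] [[237.48824313 177.8725892 ]] [[199.77077116 230.92728686]]
```

View pics/m1.png

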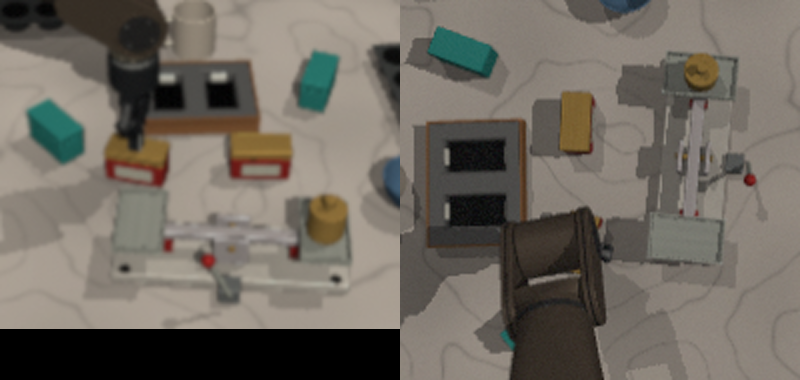

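```bash
python3 - <<'E'
from h import *
c=load("side0.npz");d=load("top0.npz")
e=np.array([.451,.1898,.13]);y=np.array([.27,.963,0])
for q in (e,e+.05*y,e-.05*y,[.171,.6523,.2014]): print(proj(c,q),proj(d,q))
h,m=masks(c)
for nm in("top0","side0"):
    cc=load(nm+".npz")["color"]; x=cc[300:384,0:90] if nm=="top0" else cc[0:90,120:220]
    cv2.imwrite(f"pics/{nm}t.png",cv2.resize(x,None,fx=6,fy=6,interpolation=cv2.INTER_CUBIC))
a,b=[cv2.imread(f"pics/{n}t.png") for n in("top0","side0")]
o=np.zeros((540,1140,3),np.uint8);o[:a.shape[0],:540]=a;o[:,540:]=b[:540,:600]
cv2.imwrite("pics/tip.png",cv2.resize(o,None,fx=.7,fy=.7))
E
```

```text
[[236.75793595 157.69013865]] [[195.55865319 231.32368314]]
[[240.56013277 149.03155593]] [[179.54766292 226.87121152]]
[[232.76758583 166.78645665]] [[211.61385022 235.77776071]]
[[170.22681625  74.90906316]] [[ 28.41844099 331.35319931]]
```

View pics/tip.png

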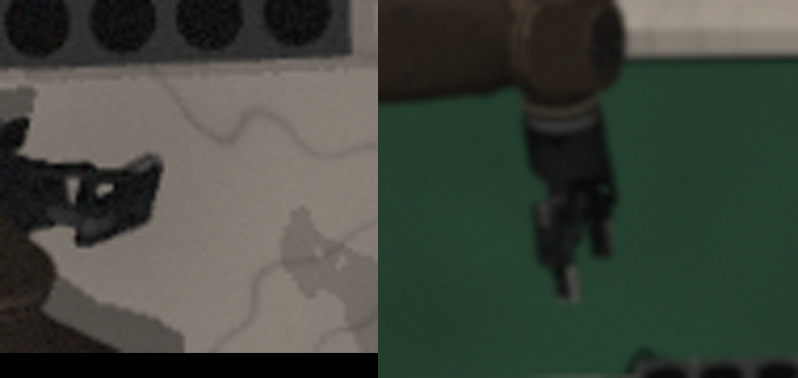

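In the tip crops (start pose), the near fingertip shows at about side (165,71) and top (38,338), roughly 8 px off where the reported pose projects. I'll triangulate it.

```bash
python3 - <<'E'
from h import *
c=load("side0.npz");d=load("top0.npz")
print(tri(d,[(38,337.5)],c,[(165.2,71)]), "reported tip, -y finger:",np.array([.171,.652,.2014])-.0495*np.array([.254,.967,0]))
print(onz(c,[(165.2,71)],.214),onz(d,[(38,337.5)],.214))
plan((.4515,.189,.15),74.5); s=telemetry.get_state(); print(s["opening"],s["contact_force"])
# base plate corners check
cv2.imwrite("pics/now.png",cam("side")["color"][120:220,190:290])
E
```

```text
[[0.16535497 0.59899895 0.24761152]] reported tip, -y finger: [0.158427  0.6041335 0.2014   ]
[[0.15022336 0.66313251 0.214     ]] [[0.15774795 0.61729282 0.214     ]]
shift [ -0.07  -0.14 -11.73] rot [-0. -0. -0.]  at [0.4512 0.1906 0.0327] yaw 74.5 t 2.9
0.09302559255065755 [-0.57073492  0.22200733 -0.21081757]
```

Fingertips seem about 3 cm higher than the reported TCP. The closed fingers should be just above the lid now; I'll probe down gently to find it.

Call:
arm_command --series '[0, 0, 0.2, 0, 0, 0, 1, 0, 0, 0.4, 0, 0, 0, 1, 0, 0, 0.6, 0, 0, 0, 1, 0, 0, 0.6, 0, 0, 0, 1]'

```text
time: 3.27
eef_pos: [0.4517, 0.191, 0.0313]
tcp_rot: [0.135, 0.991, -0.001, -0.001]
contact_force: [-12.1, -1.7, 29.0]
opening: -0.001
finger_force: 14.3
```

```bash
python3 - <<'E'
from h import *
s=telemetry.get_state();print(s["eef_pos"],s["contact_force"],s["opening"])
x=cam("side")["color"][120:220,190:290]
cv2.imwrite("pics/m2.png",cv2.resize(x,None,fx=5.5,fy=5.5,interpolation=cv2.INTER_CUBIC))
E
```

```text
[0.45172513 0.19101289 0.03134242] [-12.07774908  -1.66064869  28.95766453] -0.0010734070020879032
```

View pics/m2.png

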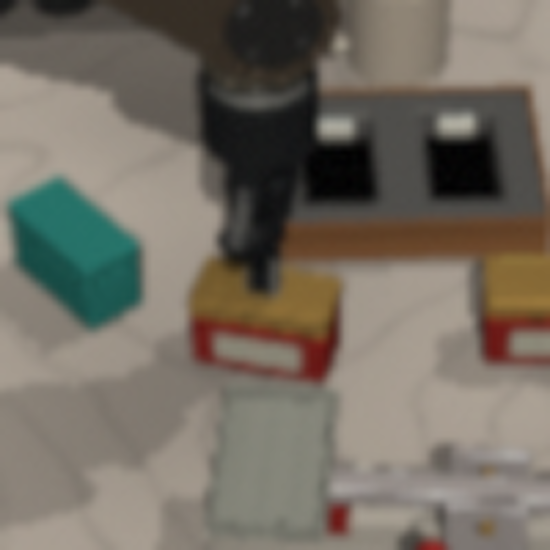

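Contact is at reported z ≈ 0.031 with the lid at 0.060, so true fingertip z = reported + 0.029; horizontally the tips sit on the lid centre (238,172). I'll correct for that.

Call:
arm_command --series '[0, 0, -1.5, 0, 0, 0, 1, 0, 0, -3, 0, 0, 0, 0.3, 0, 0, -3.5, 0, 0, 0, 0, 0, 0, -3.5, 0, 0, 0, 0, 0, 0, -3.5, 0, 0, 0, 0, 0, 0, -3.5, 0, 0, 0, 0, 0, 0, -3.5, 0, 0, 0, 0, 0, 0, -3.5, 0, 0, 0, 0, 0, 0, -3.5, 0, 0, 0, 0, 0, 0, -3.5, 0, 0, 0, 0]'

```text
time: 4.15
eef_pos: [0.4509, 0.1906, 0.0613]
tcp_rot: [0.135, 0.991, -0.0, -0.0]
contact_force: [0.7, 0.2, -0.7]
opening: 0.997
finger_force: 0.0
```

```bash
python3 - <<'E'
from h import *
plan((.4515,.190,.003),74.3); s=telemetry.get_state();print(s["opening"],s["contact_force"])
E
```

```text
shift [-0.07 -0.04  5.83] rot [-0.  -0.   0.2]  at [0.4509 0.1906 0.0613] yaw 74.5 t 4.2
0.9974837703253278 [ 0.6660395   0.16544754 -0.68306954]
```

Call:
arm_command --series '[0, 0, 2, 0, 0, 0, 0, 0, 0, 4, 0, 0, 0, 0, 0, 0, 5.4, 0, 0, 0, 0, 0, 0, 5.7, 0, 0, 0, 0, 0, 0, 5.7, 0, 0, 0, 0.4, 0, 0, 5.7, 0, 0, 0, 0.7, 0, 0, 5.7, 0, 0, 0, 0.8, 0, 0, 5.7, 0, 0, 0, 0.8, 0, 0, 5.7, 0, 0, 0, 0.8, 0, 0, 5.7, 0, 0, 0, 0.8]' --force 60

```text
time: 4.98
eef_pos: [0.4528, 0.1911, 0.0064]
tcp_rot: [0.135, 0.991, 0.001, 0.002]
contact_force: [-0.2, 1.3, 5.8]
opening: 0.546
finger_force: 64.1
```

Gripped. Lifting.

Call:
arm_command --series '[0, 0, -2, 0, 0, 0, 0.9, 0, 0, -5, 0, 0, 0, 0.9, 0, 0, -8, 0, 0, 0, 0.9, 0, 0, -10.5, 0, 0, 0, 0.9, 0, 0, -12, 0, 0, 0, 0.9, 0, 0, -12, 0, 0, 6, 0.9, 0, 0, -12, 0, 0, 12, 0.9, 0, 0, -12, 0, 0, 18, 0.9, 0, 0, -12, 0, 0, 24, 0.9, 0, 0, -12, 0, 0, 24, 0.9]'

```text
time: 5.82
eef_pos: [0.45, 0.1903, 0.1237]
tcp_rot: [0.339, 0.941, -0.001, -0.001]
contact_force: [-0.1, -0.4, -2.4]
opening: 0.547
finger_force: 63.2
```

```bash
python3 - <<'E'
from h import *
plan((.4575,.019,.12),-5); s=telemetry.get_state();print(s["opening"],s["contact_force"],s["finger_force"])
E
```

```text
shift [-11.5  -12.72   0.38] rot [-0.1 -0.  55.4]  at [0.45   0.1903 0.1237] yaw 50.4 t 5.8
0.5466995235628637 [-0.08504242 -0.43941672 -2.4156499 ] 63.17347168922424
```

Call:
arm_command --series '[-1.5, -1.6, 0.2, 0, 0, 6.5, 0.9, -3, -3.2, 0.4, 0, 0, 13, 0.9, -4.5, -5, 0.4, 0, 0, 19.5, 0.9, -6, -6.6, 0.4, 0, 0, 26, 0.9, -7.5, -8.2, 0.4, 0, 0, 32.5, 0.9, -9, -9.9, 0.4, 0, 0, 39, 0.9, -10.5, -11.5, 0.4, 0, 0, 45.5, 0.9, -11.3, -12.4, 0.4, 0, 0, 52, 0.9, -11.5, -12.7, 0.4, 0, 0, 55.4, 0.9, -11.5, -12.7, 0.4, 0, 0, 55.4, 0.9]'

```text
time: 6.65
eef_pos: [0.4584, 0.0185, 0.1201]
tcp_rot: [0.737, 0.676, -0.001, -0.001]
contact_force: [0.1, -0.8, -2.1]
opening: 0.552
finger_force: 63.2
```

Call:
arm_command --series '[0, 0, 0, 0, 0, 0, 0.9, 0, 0, 0, 0, 0, 0, 0.9]'

```text
time: 6.82
eef_pos: [0.4586, 0.0199, 0.1203]
tcp_rot: [0.736, 0.677, -0.0, -0.0]
contact_force: [-0.2, 0.6, -1.6]
opening: 0.553
finger_force: 63.2
```

```bash
python3 - <<'E'
from h import *
plan((.4575,.019,.12),-5); s=telemetry.get_state();print(s["opening"],s["contact_force"],s["finger_force"])
x=cam("side")["color"][140:260,190:350]
cv2.imwrite("pics/m3.png",cv2.resize(x,None,fx=4.6,fy=4.6,interpolation=cv2.INTER_CUBIC))
E
```

```text
shift [-0.09 -0.11  0.03] rot [-0.1 -0.   0.2]  at [0.4586 0.0199 0.1203] yaw -4.8 t 6.8
0.5530750874610806 [-0.21452078  0.64084472 -1.61444235] 63.172205686569214
```

View pics/m3.png

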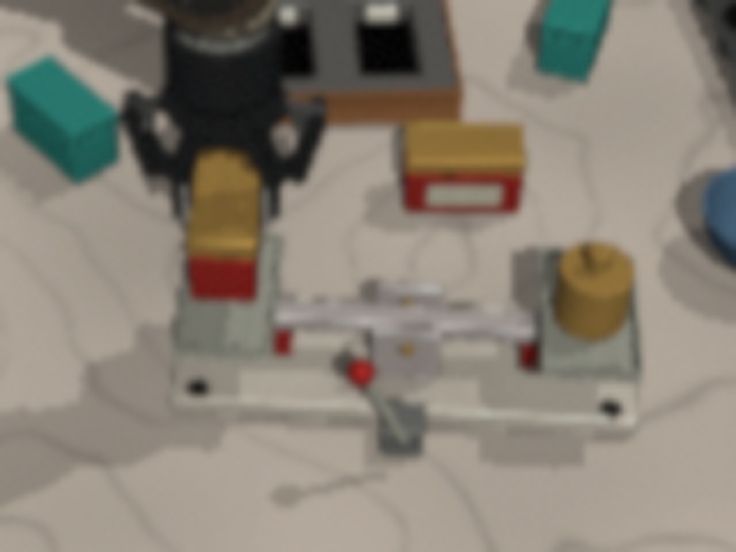

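Tin held lengthwise over the pan, centred at about crop x 224 over the pan's 225; beam arrested. Lowering.

Call:
arm_command --series '[0, -0.1, 1.5, 0, 0, 0, 0.9, 0, -0.1, 2.8, 0, 0, 0, 0.9, 0, -0.1, 3.5, 0, 0, 0, 0.9, 0, -0.1, 3.8, 0, 0, 0, 0.9, 0, -0.1, 4.1, 0, 0, 0, 0.9, 0, -0.1, 4.3, 0, 0, 0, 0.9, 0, -0.1, 4.3, 0, 0, 0, 0.9]'

```text
time: 7.45
eef_pos: [0.4583, 0.0198, 0.0782]
tcp_rot: [0.737, 0.676, 0.0, -0.0]
contact_force: [-1.8, 1.9, 1.3]
opening: 0.547
finger_force: 63.6
```

Call:
arm_command --series '[0, 0, 0.15, 0, 0, 0, 0.9, 0, 0, 0.15, 0, 0, 0, 0.9, 0, 0, 0.15, 0, 0, 0, 0.9]'

```text
time: 7.7
eef_pos: [0.4588, 0.0196, 0.0771]
tcp_rot: [0.737, 0.676, 0.001, 0.001]
contact_force: [-1.2, 1.2, 1.4]
opening: 0.55
finger_force: 63.9
```

Call:
arm_command --series '[0, 0, 0, 0, 0, 0, 0.3, 0, 0, 0, 0, 0, 0, 0, 0, 0, 0, 0, 0, 0, 0, 0, 0, 0, 0, 0, 0, 0, 0, 0, -1, 0, 0, 0, 0, 0, 0, -3, 0, 0, 0, 0, 0, 0, -6, 0, 0, 0, 0, 0, 0, -8, 0, 0, 0, 0, 0, 0, -8, 0, 0, 0, 0, 0, 0, -8, 0, 0, 0, 0]'

```text
time: 8.53
eef_pos: [0.4593, 0.0193, 0.1583]
tcp_rot: [0.737, 0.676, 0.001, 0.002]
contact_force: [0.4, -0.4, 0.1]
opening: 0.997
finger_force: 0.0
```

```bash
python3 - <<'E'
from h import *
# knob between fingers: knob (.548,-.079); straddle
plan((.548,-.079,.14),-5); s=telemetry.get_state();print(s["opening"],s["contact_force"])
x=cam("side")["color"][140:260,190:350]
cv2.imwrite("pics/m4.png",cv2.resize(x,None,fx=4.6,fy=4.6,interpolation=cv2.INTER_CUBIC))
E
```

```text
shift [-9.04  9.67  1.87] rot [0.2 0.  0.1]  at [0.4593 0.0193 0.1583] yaw -4.9 t 8.5
0.9968941558612713 [ 0.44593311 -0.43860863  0.0934341 ]
```

View pics/m4.png

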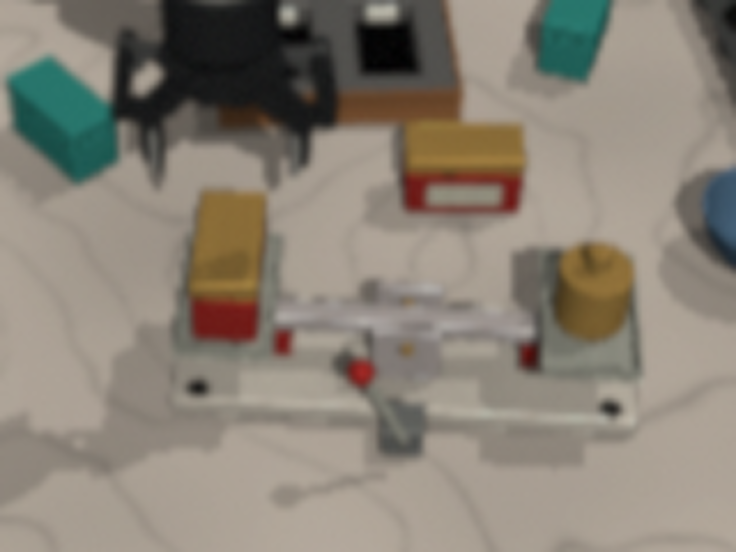

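The tin stands in the pan inside the rim; beam level, knob at (268,220). Moving to straddle the knob.

Call:
arm_command --series '[-2.5, 2.5, 0, 0, 0, 0, 0.35, -5, 5, 0, 0, 0, 0, 0.35, -7.5, 7.5, 0, 0, 0, 0, 0.35, -9.5, 9.7, 0, 0, 0, 0, 0.35, -9.5, 9.7, 2, 0, 0, 0, 0.35, -9.5, 9.7, 5, 0, 0, 0, 0.35, -9.5, 9.7, 8, 0, 0, 0, 0.35, -9.5, 9.7, 10, 0, 0, 0, 0.35, -9.5, 9.7, 11.3, 0, 0, 0, 0.35, -9.5, 9.7, 11.3, 0, 0, 0, 0.35]'

```text
time: 9.42
eef_pos: [0.5428, -0.0822, 0.0383]
tcp_rot: [0.737, 0.676, -0.002, -0.004]
contact_force: [-0.1, -0.8, -1.0]
opening: 0.65
finger_force: 0.0
```

Call:
arm_command --series '[0, 1.5, 0, 0, 0, 0, 0.35, 0, 2.5, 0, 0, 0, 0, 0.35, 0, 3.5, 0, 0, 0, 0, 0.35, 0, 4.5, 0, 0, 0, 0, 0.35, 0, 5.5, 0, 0, 0, 0, 0.35, 0, 6.5, 0, 0, 0, 0, 0.35, 0, 7.5, 0, 0, 0, 0, 0.35, 0, 8.2, 0, 0, 0, 0, 0.35, 0, 8.2, 0, 0, 0, 0, 0.35]'

```text
time: 10.17
eef_pos: [0.6278, -0.0901, 0.0426]
tcp_rot: [0.737, 0.676, -0.001, -0.002]
contact_force: [-4.3, 0.6, 0.0]
opening: 0.647
finger_force: 2.5
```

```bash
cat >> h.py <<'E'
def look():
    s=telemetry.get_state(); print(s["time"],s["eef_pos"].round(4),s["contact_force"].round(1),round(s["opening"],3))
    c=cam("side");h,m=masks(c)
    print("knob");[print(r) for r in rect(c,m["red"],.096,(250,205,315,240),4)]
    print("gold(side)");[print(r) for r in rect(c,m["gold"],.06,(200,150,345,230),30)]
    d=cam("top");h,m=masks(d)
    print("gold(top)");[print(r) for r in rect(d,m["gold"],.06,(120,100,300,300),40)]
    return c,d
E
python3 -c "
from h import *
look()"
```

```text
10.1667 [ 0.6278 -0.0901  0.0426] [-4.3  0.6  0. ] 0.647
knob
(array([290., 222.]), array([615.1, -83.4]), 16.7, 9.4, 85.1)
(array([251., 214.]), array([497.5, -46.9]), 25.6, 3.2, 88.7)
gold(side)
(array([319., 204.]), array([723.3,  20.2]), 81.0, 47.6, 81.4)
(array([239., 191.]), array([458.1,  96.2]), 108.9, 46.6, 85.9)
gold(top)
(array([246., 228.]), array([460. ,  38.6]), 60.3, 44.3, 89.7)
(array([197., 170.]), array([644.8, 195.3]), 87.4, 48.0, 179.7)
(array([260., 146.]), array([723.6,  -5.8]), 52.4, 45.2, 179.8)
```

Call:
arm_command --series '[0, 0.3, 0, 0, 0, 0, 0.35, 0, 0.6, 0, 0, 0, 0, 0.35, 0, 0.8, 0, 0, 0, 0, 0.35, 0, 0.8, 0, 0, 0, 0, 0.35]'

```text
time: 10.6
eef_pos: [0.6284, -0.09, 0.0414]
tcp_rot: [0.736, 0.677, -0.007, -0.009]
contact_force: [-20.3, 0.8, 8.6]
opening: 0.65
finger_force: 11.2
```

Call:
arm_command --series '[0, -1, 0, 0, 0, 0, 0.35, 0, -2, 0, 0, 0, 0, 0.35, 0, -2, 0, 0, 0, 0, 0.35, 0, -2, 0, 0, 0, 0, 0.35, 0, -2, 0, 0, 0, 0, 0.35, 0, -2, 0, 0, 0, 0, 0.35, 0, -2, 0, 0, 0, 0, 0.35, 0, -2, 0, 0, 0, 0, 0.35, 0, -2, 0, 0, 0, 0, 0.35, 0, -2, 0, 0, 0, 0, 0.35]'

```text
time: 11.43
eef_pos: [0.6165, -0.0894, 0.0432]
tcp_rot: [0.737, 0.676, 0.0, 0.0]
contact_force: [0.3, -0.3, -0.5]
opening: 0.651
finger_force: 0.0
```

```bash
python3 -c "
from h import *
c,d=look()
x=c['color'][140:260,190:350]
cv2.imwrite('pics/m5.png',cv2.resize(x,None,fx=4.6,fy=4.6,interpolation=cv2.INTER_CUBIC))"
```

```text
11.4333 [ 0.6165 -0.0894  0.0432] [ 0.3 -0.3 -0.5] 0.651
knob
(array([290., 222.]), array([614.9, -85.4]), 12.7, 9.4, 85.1)
(array([251., 214.]), array([497.5, -46.9]), 25.6, 3.2, 88.7)
gold(side)
(array([319., 205.]), array([727.4,  19.2]), 78.8, 45.7, 88.6)
(array([239., 191.]), array([458.1,  96. ]), 108.5, 46.6, 85.9)
gold(top)
(array([246., 228.]), array([460.,  37.]), 63.5, 44.3, 89.7)
(array([197., 170.]), array([644.7, 195.8]), 89.7, 46.6, 176.5)
(array([260., 146.]), array([723.6,  -5.8]), 52.4, 45.2, 179.8)
```

View pics/m5.png

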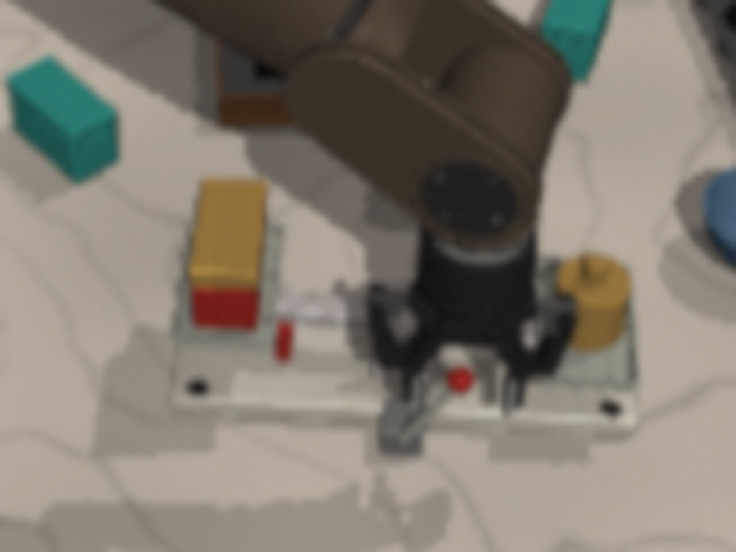

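Released: the tin's base rose (crop y 338→326) and the brass weight sank (245→258), so this tin is **short**; the knob now leans to +x. Arresting again.

Call:
arm_command --series '[0, -1, 0, 0, 0, 0, 0.35, 0, -2, 0, 0, 0, 0, 0.35, 0, -3, 0, 0, 0, 0, 0.35, 0, -4, 0, 0, 0, 0, 0.35, 0, -5, 0, 0, 0, 0, 0.35, 0, -6, 0, 0, 0, 0, 0.35, 0, -7, 0, 0, 0, 0, 0.35, 0, -8, 0, 0, 0, 0, 0.35, 0, -8.6, 0, 0, 0, 0, 0.35, 0, -8.6, 0, 0, 0, 0, 0.35]'

```text
time: 12.37
eef_pos: [0.5297, -0.0819, 0.0431]
tcp_rot: [0.737, 0.676, 0.0, 0.0]
contact_force: [1.9, 0.6, 1.8]
opening: 0.647
finger_force: 1.5
```

Call:
arm_command --series '[0, -0.2, 0, 0, 0, 0, 0.35, 0, -0.4, 0, 0, 0, 0, 0.35, 0, -0.4, 0, 0, 0, 0, 0.35]'

```text
time: 12.62
eef_pos: [0.5288, -0.082, 0.044]
tcp_rot: [0.737, 0.676, 0.002, 0.002]
contact_force: [6.0, -0.4, 0.2]
opening: 0.65
finger_force: 3.3
```

```bash
python3 -c "
from h import *
look()"
```

```text
12.6167 [ 0.5288 -0.082   0.044 ] [ 6.  -0.4  0.2] 0.65
knob
(array([267., 221.]), array([545.2, -77.5]), 16.7, 12.5, 87.4)
gold(side)
(array([319., 203.]), array([727.2,  31.9]), 87.4, 49.2, 77.7)
(array([239., 194.]), array([457.6,  82.9]), 102.5, 47.8, 88.7)
(array([290., 171.]), array([645.2, 206.1]), 88.8, 88.8, 88.9)
gold(top)
(array([249., 228.]), array([458.5,  30.8]), 74.7, 46.1, 85.3)
(array([197., 171.]), array([643.2, 195.6]), 91.9, 46.9, 177.6)
(array([260., 145.]), array([726.9,  -4.2]), 52.5, 48.4, 179.6)
```

Arrested again (knob back at x≈0.545, brass row 203 as before). Going back to the tin.

Call:
arm_command --series '[0, 0.8, -1, 0, 0, 0, 0.35, 0, 0.8, -4, 0, 0, 0, 0.35, 0, 0.8, -8, 0, 0, 0, 0.2, 0, 0.8, -11.4, 0, 0, 0, 0, 2.5, -1.5, -11.4, 0, 0, 0, 0, 5, -3.5, -11.4, 0, 0, 0, 0, 7.5, -5.5, -11.4, 0, 0, 0, 0, 9.5, -7.9, -11.4, 0, 0, 0, 0, 9.5, -7.9, -11.4, 0, 0, 0, 0, 9.5, -7.9, -11.4, 0, 0, 0, 0]'

```text
time: 13.55
eef_pos: [0.4539, 0.0208, 0.1563]
tcp_rot: [0.736, 0.677, -0.002, -0.002]
contact_force: [0.8, -0.1, 0.3]
opening: 1.0
finger_force: 0.0
```

```bash
python3 -c "
from h import *
c=cam('side');h,m=masks(c)
[print(r) for r in rect(c,m['gold'],.132,(200,150,345,230),30)]
plan((.4588,.0193,.076),-4.8)
plan((.449,-.3638,.12),4.7)"
```

```text
(array([319., 203.]), array([709. , -36.1]), 80.4, 44.9, 77.7)
(array([239., 194.]), array([459.7,  10.8]), 97.9, 42.7, 84.4)
(array([283., 168.]), array([605.9, 125.5]), 136.3, 82.3, 178.9)
shift [-0.04  0.4   8.08] rot [-0.2  0.  -0. ]  at [0.4551 0.02   0.1568] yaw -4.8 t 13.6
shift [-38.29   2.65   3.69] rot [-0.2  0.  -9.5]  at [0.4551 0.02   0.1568] yaw -4.8 t 13.6
```

Call:
arm_command --series '[0, 0.4, 3, 0, 0, 0, 0, 0, 0.4, 6, 0, 0, 0, 0, 0, 0.4, 7.8, 0, 0, 0, 0, 0, 0.4, 8, 0, 0, 0, 0, 0, 0.4, 8, 0, 0, 0, 0.4, 0, 0.4, 8, 0, 0, 0, 0.7, 0, 0.4, 8, 0, 0, 0, 0.8, 0, 0.4, 8, 0, 0, 0, 0.9, 0, 0.4, 8, 0, 0, 0, 0.9, 0, 0.4, 8, 0, 0, 0, 0.9]' --force 60

```text
time: 14.43
eef_pos: [0.4612, 0.0189, 0.0791]
tcp_rot: [0.737, 0.676, 0.0, 0.001]
contact_force: [-2.1, -1.3, 5.9]
opening: 0.545
finger_force: 65.9
```

Call:
arm_command --series '[0, 0, -2, 0, 0, 0, 0.9, 0, 0, -5, 0, 0, 0, 0.9, 0, 0, -7, 0, 0, 0, 0.9, 0, 0, -7, 0, 0, 0, 0.9, 0, 0, -7, 0, 0, 0, 0.9]'

```text
time: 14.85
eef_pos: [0.4608, 0.0194, 0.148]
tcp_rot: [0.737, 0.676, 0.001, 0.001]
contact_force: [-0.2, -0.0, -2.6]
opening: 0.548
finger_force: 65.1
```

```bash
python3 -c "
from h import *
s=telemetry.get_state();print(s['opening'],s['contact_force'])
plan((.449,-.376,.12),4.7)"
```

```text
0.5482859289348984 [-0.20027303 -0.00757997 -2.61006942]
shift [-39.49   2.19   2.81] rot [ 0.2  0.  -9.6]  at [0.4608 0.0194 0.148 ] yaw -4.9 t 14.8
```

Call:
arm_command --series '[-2, 0.1, 0, 0, 0, -1, 0.9, -5, 0.3, 0, 0, 0, -2, 0.9, -8.5, 0.5, 0, 0, 0, -3, 0.9, -12, 0.7, 0, 0, 0, -4, 0.9, -15.5, 0.9, 0, 0, 0, -5, 0.9, -19, 1.1, 0, 0, 0, -6, 0.9, -22.5, 1.3, 0, 0, 0, -7, 0.9, -26, 1.5, 0, 0, 0, -8, 0.9, -29.5, 1.7, 0, 0, 0, -9, 0.9, -33, 1.9, 0, 0, 0, -9.6, 0.9]'

```text
time: 15.68
eef_pos: [0.4492, -0.3115, 0.144]
tcp_rot: [0.677, 0.736, 0.0, -0.002]
contact_force: [-0.0, 0.5, -3.2]
opening: 0.548
finger_force: 65.0
```

Call:
arm_command --series '[-3, 0.5, 0, 0, 0, 0, 0.9, -5.5, 0.8, 1, 0, 0, 0, 0.9, -6.5, 0.9, 3, 0, 0, 0, 0.9, -6.5, 0.9, 5, 0, 0, 0, 0.9, -6.5, 0.9, 5, 0, 0, 0, 0.9, -6.5, 0.9, 5, 0, 0, 0, 0.9]'

```text
time: 16.18
eef_pos: [0.463, -0.3728, 0.0931]
tcp_rot: [0.678, 0.735, 0.0, -0.004]
contact_force: [0.3, -0.0, -2.5]
opening: 0.552
finger_force: 64.8
```

```bash
python3 -c "
from h import *
s=telemetry.get_state();print(s['opening'],s['contact_force'])
plan((.449,-.379,.01),4.7)
x=cam('side')['color'][230:380,180:340]
cv2.imwrite('pics/m6.png',cv2.resize(x,None,fx=4,fy=4,interpolation=cv2.INTER_CUBIC))"
```

```text
0.5521927039784751 [ 0.30543965 -0.03167133 -2.53727354]
shift [-0.55 -1.41  8.32] rot [-0.3 -0.4 -0. ]  at [ 0.463  -0.3728  0.0931] yaw 4.7 t 16.2
```

View pics/m6.png

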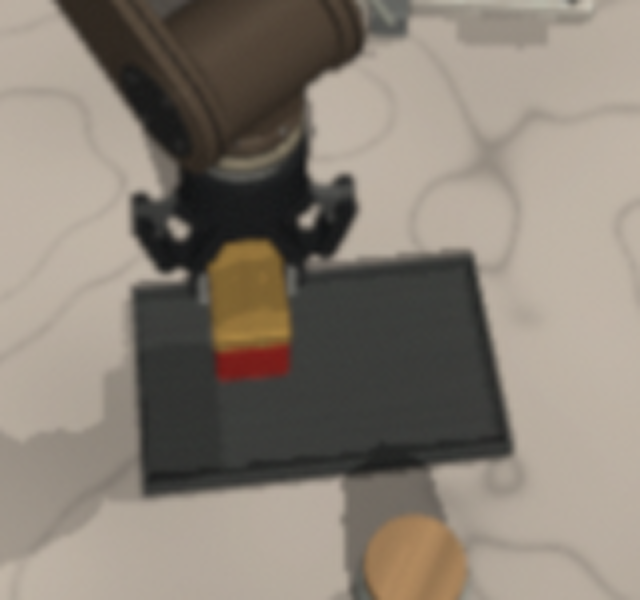

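The tin hangs level over the left half of the tray (crop centre (250,310)), clear of the rim. Placing it.

Call:
arm_command --series '[-0.5, -1.2, 1, 0, 0, 0, 0.9, -0.5, -1.2, 3, 0, 0, 0, 0.9, -0.5, -1.2, 5, 0, 0, 0, 0.9, -0.5, -1.2, 6.5, 0, 0, 0, 0.9, -0.5, -1.2, 7.2, 0, 0, 0, 0.9, -0.5, -1.2, 7.6, 0, 0, 0, 0.9, -0.5, -1.2, 8, 0, 0, 0, 0.9, -0.5, -1.2, 8.3, 0, 0, 0, 0.9, -0.5, -1.2, 8.4, 0, 0, 0, 0.9, -0.5, -1.2, 8.4, 0, 0, 0, 0.9]'

```text
time: 17.07
eef_pos: [0.4538, -0.3814, 0.0138]
tcp_rot: [0.678, 0.735, -0.0, 0.001]
contact_force: [0.2, 0.2, -1.4]
opening: 0.547
finger_force: 65.0
```

Call:
arm_command --series '[0, 0, 0.1, 0, 0, 0, 0.9, 0, 0, 0.2, 0, 0, 0, 0.9, 0, 0, 0.2, 0, 0, 0, 0.9, 0, 0, 0.2, 0, 0, 0, 0.9]'

```text
time: 17.4
eef_pos: [0.4536, -0.3812, 0.0115]
tcp_rot: [0.678, 0.735, -0.0, 0.0]
contact_force: [-0.6, 0.3, -2.1]
opening: 0.55
finger_force: 65.0
```

Call:
arm_command --series '[0, 0, 0.1, 0, 0, 0, 0.9, 0, 0, 0.2, 0, 0, 0, 0.9, 0, 0, 0.3, 0, 0, 0, 0.9, 0, 0, 0.3, 0, 0, 0, 0.9]'

```text
time: 17.73
eef_pos: [0.4537, -0.3812, 0.0114]
tcp_rot: [0.677, 0.736, -0.0, -0.001]
contact_force: [-6.4, 5.4, 13.9]
opening: 0.545
finger_force: 66.8
```

Seated on the tray floor. Release, rise, and look.

Call:
arm_command --series '[0, 0, -0.2, 0, 0, 0, 0.5, 0, 0, -0.2, 0, 0, 0, 0, 0, 0, -0.2, 0, 0, 0, 0, 0, 0, -0.2, 0, 0, 0, 0, 0, 0, -1, 0, 0, 0, 0, 0, 0, -4, 0, 0, 0, 0, 0, 0, -8, 0, 0, 0, 0, 0, 0, -11, 0, 0, 0, 0, 3, 0, -11, 0, 0, 6, 0, 6, 0, -11, 0, 0, 12, 0]'

```text
time: 18.57
eef_pos: [0.4503, -0.3235, 0.1224]
tcp_rot: [0.753, 0.658, 0.0, 0.004]
contact_force: [0.9, 0.6, 0.4]
opening: 0.997
finger_force: 0.0
```

```bash
python3 -c "
from h import *
d=cam('top');h,m=masks(d);c=cam('side');h2,m2=masks(c)
print('top');[print(r) for r in rect(d,m['gold'],.06,(100,90,410,330),40)]
print('side');[print(r) for r in rect(c,m2['gold'],.06,(180,130,345,370),40)]
plan((.645,.195,.12),87)"
```

```text
top
(array([197., 171.]), array([643.2, 195.5]), 92.0, 47.1, 177.3)
(array([260., 145.]), array([726.8,  -7.4]), 52.4, 48.4, 179.8)
side
(array([238., 317.]), array([ 454.5, -381.9]), 98.9, 45.1, 94.7)
(array([319., 203.]), array([727.3,  32. ]), 87.5, 48.9, 76.9)
(array([273., 167.]), array([573.1, 207.5]), 233.0, 88.8, 178.9)
shift [53.37 13.04 -0.07] rot [  0.   -0.1 -94.3]  at [ 0.4482 -0.3179  0.1186] yaw -7.3 t 18.7
```

The tin stands in the tray at (0.454,-0.382); the second tin is unmoved at (0.643,0.1955). Moving to it.

Call:
arm_command --series '[2, 0.5, -2, 0, 0, -6, 0, 5.5, 1.3, -4, 0, 0, -13, 0, 9, 2.2, -4, 0, 0, -20, 0, 12.5, 3, -4, 0, 0, -27, 0, 16, 4, -4, 0, 0, -34, 0, 20, 5, -4, 0, 0, -41, 0, 24, 6, -4, 0, 0, -48, 0, 28, 7, -4, 0, 0, -55, 0, 32, 8, -4, 0, 0, -62, 0, 36, 9, -4, 0, 0, -69, 0]'

```text
time: 19.5
eef_pos: [0.5845, 0.026, 0.1585]
tcp_rot: [0.241, 0.97, -0.0, 0.0]
contact_force: [0.3, -1.7, 0.3]
opening: 0.999
finger_force: 0.0
```

```bash
python3 -c "
from h import *
plan((.644,.1955,.10),87.5)"
```

```text
shift [ 2.69 17.76  5.85] rot [ -0.    0.  -25.4]  at [0.5845 0.026  0.1585] yaw 62.1 t 19.5
```

Call:
arm_command --series '[0.5, 3.5, 0, 0, 0, -7, 0, 1, 7, 0, 0, 0, -14, 0, 1.5, 10.5, 0, 0, 0, -21, 0, 2.1, 14, 1, 0, 0, -25.4, 0, 2.7, 17, 3, 0, 0, -25.4, 0, 2.7, 17.7, 5, 0, 0, -25.4, 0, 2.7, 17.7, 5.8, 0, 0, -25.4, 0, 2.7, 17.7, 5.8, 0, 0, -25.4, 0, 2.7, 17.7, 5.8, 0, 0, -25.4, 0]'

```text
time: 20.25
eef_pos: [0.6436, 0.192, 0.0998]
tcp_rot: [0.026, 1.0, -0.0, -0.001]
contact_force: [0.4, -0.2, 0.2]
opening: 1.0
finger_force: 0.0
```

```bash
python3 -c "
from h import *
c=cam('side');h,m=masks(c)
[print(r) for r in rect(c,m['gold'],.06,(180,130,345,230),40)]
plan((.644,.1955,.004),87.5)"
```

```text
(array([319., 203.]), array([728.8,  31.1]), 86.8, 48.3, 82.7)
(array([273., 167.]), array([573.1, 207.5]), 233.0, 88.8, 178.9)
shift [0.07 0.36 9.71] rot [-0.   0.  -0.5]  at [0.6444 0.1919 0.1011] yaw 87.0 t 20.3
```

Call:
arm_command --series '[0, 0.3, 3, 0, 0, 0, 0, 0, 0.3, 6, 0, 0, 0, 0, 0, 0.3, 8.5, 0, 0, 0, 0, 0, 0.3, 9.6, 0, 0, 0, 0, 0, 0.3, 9.6, 0, 0, 0, 0, 0, 0.3, 9.6, 0, 0, 0, 0.5, 0, 0.3, 9.6, 0, 0, 0, 0.8, 0, 0.3, 9.6, 0, 0, 0, 0.9, 0, 0.3, 9.6, 0, 0, 0, 0.9, 0, 0.3, 9.6, 0, 0, 0, 0.9]'

```text
time: 21.13
eef_pos: [0.6466, 0.1967, 0.0077]
tcp_rot: [0.025, 1.0, 0.001, 0.003]
contact_force: [0.6, 0.9, 7.2]
opening: 0.546
finger_force: 65.4
```

Call:
arm_command --series '[0, 0, 0, 0, 0, 0, 0.9, 0, 0, -2, 0, 0, 0, 0.9, 0, 0, -5, 0, 0, 0, 0.9, 0, 0, -8, 0, 0, 0, 0.9, 0, 0, -11, 0, 0, 0, 0.9, 0, 0, -14, 0, 0, 0, 0.9, 0, 0, -16, 0, 0, 0, 0.9, 0, 0, -16, 0, 0, 0, 0.9]'

```text
time: 21.8
eef_pos: [0.6468, 0.1964, 0.1703]
tcp_rot: [0.025, 1.0, 0.001, 0.005]
contact_force: [0.9, 0.5, -2.0]
opening: 0.547
finger_force: 64.4
```

```bash
python3 -c "
from h import *
s=telemetry.get_state();print(s['opening'],s['contact_force'])
plan((.4585,.0193,.16),-5)"
```

```text
0.5468896040917723 [ 0.94357588  0.52017169 -2.03995436]
shift [ 17.92 -18.64   0.83] rot [ 0.5  0.4 92.1]  at [0.6468 0.1964 0.1703] yaw 87.1 t 21.8
```

Call:
arm_command --series '[1.4, -1.5, 0, 0, 0, 7, 0.9, 2.8, -2.9, 0, 0, 0, 14, 0.9, 4.2, -4.4, 0, 0, 0, 21, 0.9, 5.6, -5.8, 0, 0, 0, 28, 0.9, 7, -7.3, 0, 0, 0, 35, 0.9, 8.4, -8.7, 0, 0, 0, 42, 0.9, 9.8, -10.2, 0, 0, 0, 49, 0.9, 11.2, -11.7, 0, 0, 0, 56, 0.9, 12.6, -13.1, 0, 0, 0, 63, 0.9, 14, -14.6, 0, 0, 0, 70, 0.9]'

```text
time: 22.63
eef_pos: [0.4941, 0.0569, 0.1613]
tcp_rot: [0.597, 0.803, -0.001, -0.002]
contact_force: [-0.2, -1.3, -3.5]
opening: 0.552
finger_force: 64.2
```

```bash
python3 -c "
from h import *
s=telemetry.get_state();print(s['opening'],s['contact_force'])
plan((.4585,.0193,.12),-5)"
```

```text
0.5517214723326673 [-0.18619437 -1.30776136 -3.50890724]
shift [-2.58 -4.48  4.15] rot [-0.3 -0.  21.8]  at [0.4941 0.0569 0.1613] yaw 16.8 t 22.6
```

Call:
arm_command --series '[-1, -1.6, 0, 0, 0, 7, 0.9, -2, -3.4, 0, 0, 0, 14, 0.9, -2.6, -4.5, 1, 0, 0, 21.8, 0.9, -2.6, -4.5, 3, 0, 0, 21.8, 0.9, -2.6, -4.5, 4.2, 0, 0, 21.8, 0.9, -2.6, -4.5, 4.2, 0, 0, 21.8, 0.9, -2.6, -4.5, 4.2, 0, 0, 21.8, 0.9, -2.6, -4.5, 4.2, 0, 0, 21.8, 0.9]'

```text
time: 23.3
eef_pos: [0.4612, 0.0193, 0.1219]
tcp_rot: [0.735, 0.678, -0.0, -0.0]
contact_force: [0.1, 0.1, -4.0]
opening: 0.549
finger_force: 64.0
```

```bash
python3 -c "
from h import *
s=telemetry.get_state();print(s['opening'],s['contact_force'])
plan((.4585,.0193,.078),-5); look()"
```

```text
0.5493000189006101 [ 0.08886773  0.05072831 -4.00922306]
shift [-0.03 -0.27  4.39] rot [-0.   0.   0.3]  at [0.4612 0.0193 0.1219] yaw -4.7 t 23.3
23.3 [0.4612 0.0193 0.1219] [ 0.1  0.1 -4. ] 0.549
knob
(array([267., 221.]), array([545.2, -77.6]), 16.6, 12.5, 87.4)
gold(side)
(array([319., 203.]), array([728.7,  31.1]), 86.8, 48.2, 82.7)
(array([239., 185.]), array([458.6, 133.1]), 118.3, 48.2, 87.8)
(array([275., 163.]), array([594., 240.]), 94.7, 22.9, 179.0)
gold(top)
(array([260., 145.]), array([726.9,  -4.2]), 52.4, 48.4, 179.6)
```

Beam arrested, tin over the pan. Lowering.

Call:
arm_command --series '[0, -0.2, 1.5, 0, 0, 0, 0.9, 0, -0.2, 2.8, 0, 0, 0, 0.9, 0, -0.2, 3.6, 0, 0, 0, 0.9, 0, -0.2, 4, 0, 0, 0, 0.9, 0, -0.2, 4.3, 0, 0, 0, 0.9, 0, -0.2, 4.5, 0, 0, 0, 0.9, 0, -0.2, 4.6, 0, 0, 0, 0.9, 0, -0.2, 4.6, 0, 0, 0, 0.9]'

```text
time: 24.07
eef_pos: [0.46, 0.0195, 0.0786]
tcp_rot: [0.735, 0.678, -0.0, -0.0]
contact_force: [-4.3, 2.0, 4.3]
opening: 0.548
finger_force: 65.2
```

Call:
arm_command --series '[0, 0, -0.1, 0, 0, 0, 0.3, 0, 0, -0.1, 0, 0, 0, 0, 0, 0, -0.1, 0, 0, 0, 0, 0, 0, -0.1, 0, 0, 0, 0, 0, 0, -1, 0, 0, 0, 0, 0, 0, -3, 0, 0, 0, 0, 0, 0, -6, 0, 0, 0, 0, 0, 0, -8, 0, 0, 0, 0, 0, 0, -8, 0, 0, 0, 0, 0, 0, -8, 0, 0, 0, 0]'

```text
time: 24.9
eef_pos: [0.4606, 0.0192, 0.1582]
tcp_rot: [0.736, 0.677, 0.001, 0.002]
contact_force: [-1.1, -0.7, -0.2]
opening: 0.998
finger_force: 0.0
```

```bash
python3 -c "
from h import *
plan((.546,-.083,.044),-5); look()"
```

```text
shift [-9.48  9.3  11.46] rot [0.2 0.  0.3]  at [0.4606 0.0192 0.1582] yaw -4.7 t 24.9
24.9 [0.4606 0.0192 0.1582] [-1.1 -0.7 -0.2] 0.998
knob
(array([268., 221.]), array([546.7, -77.5]), 16.6, 9.4, 87.3)
gold(side)
(array([318., 202.]), array([729.,  33.]), 82.9, 48.3, 82.7)
(array([240., 194.]), array([458.9,  80.3]), 107.2, 45.7, 85.2)
(array([277., 163.]), array([596.5, 242.2]), 92.7, 23.6, 2.9)
gold(top)
(array([260., 145.]), array([726.9,  -4.2]), 52.4, 48.4, 179.6)
```

Call:
arm_command --series '[-2.5, 2.5, 0, 0, 0, 0, 0.35, -5, 5, 0, 0, 0, 0, 0.35, -7.5, 7.5, 0, 0, 0, 0, 0.35, -9.5, 9.4, 0, 0, 0, 0, 0.35, -9.5, 9.4, 2, 0, 0, 0, 0.35, -9.5, 9.4, 5, 0, 0, 0, 0.35, -9.5, 9.4, 8, 0, 0, 0, 0.35, -9.5, 9.4, 10, 0, 0, 0, 0.35, -9.5, 9.4, 11.3, 0, 0, 0, 0.35, -9.5, 9.4, 11.3, 0, 0, 0, 0.35]'

```text
time: 25.83
eef_pos: [0.5416, -0.0818, 0.0383]
tcp_rot: [0.736, 0.677, -0.002, -0.004]
contact_force: [-0.5, 0.5, 0.5]
opening: 0.647
finger_force: 0.0
```

Call:
arm_command --series '[0, 1.5, 0, 0, 0, 0, 0.35, 0, 2.5, 0, 0, 0, 0, 0.35, 0, 3.5, 0, 0, 0, 0, 0.35, 0, 4.5, 0, 0, 0, 0, 0.35, 0, 5.5, 0, 0, 0, 0, 0.35, 0, 6.5, 0, 0, 0, 0, 0.35, 0, 7.5, 0, 0, 0, 0, 0.35, 0, 8.4, 0, 0, 0, 0, 0.35, 0, 8.7, 0, 0, 0, 0, 0.35, 0, 8.7, 0, 0, 0, 0, 0.35]'

```text
time: 26.67
eef_pos: [0.6283, -0.0894, 0.042]
tcp_rot: [0.735, 0.678, -0.004, -0.005]
contact_force: [-11.9, -0.3, 4.2]
opening: 0.647
finger_force: 6.4
```

At the stop. Backing off and waiting for the swing.

Call:
arm_command --series '[0, -0.8, 0, 0, 0, 0, 0.35, 0, -1.6, 0, 0, 0, 0, 0.35, 0, -1.6, 0, 0, 0, 0, 0.35, 0, -1.6, 0, 0, 0, 0, 0.35, 0, -1.6, 0, 0, 0, 0, 0.35, 0, -1.6, 0, 0, 0, 0, 0.35, 0, -1.6, 0, 0, 0, 0, 0.35, 0, -1.6, 0, 0, 0, 0, 0.35, 0, -1.6, 0, 0, 0, 0, 0.35, 0, -1.6, 0, 0, 0, 0, 0.35]'

```text
time: 27.5
eef_pos: [0.6161, -0.0888, 0.0432]
tcp_rot: [0.736, 0.677, 0.0, 0.0]
contact_force: [-0.3, 0.1, -0.1]
opening: 0.649
finger_force: 0.0
```

```bash
python3 -c "
from h import *
c,d=look()
x=c['color'][140:260,190:350]
cv2.imwrite('pics/m7.png',cv2.resize(x,None,fx=4.6,fy=4.6,interpolation=cv2.INTER_CUBIC))"
```

```text
27.5 [ 0.6161 -0.0888  0.0432] [-0.3  0.1 -0.1] 0.649
knob
(array([290., 222.]), array([616.5, -85.5]), 12.7, 12.3, 178.5)
gold(side)
(array([319., 199.]), array([730.3,  45.4]), 88.5, 48.0, 81.3)
(array([240., 197.]), array([459.3,  68.3]), 101.0, 44.3, 88.7)
gold(top)
(array([247., 227.]), array([461.2,  36.3]), 59.2, 45.0, 84.5)
(array([260., 145.]), array([729.7,  -6.1]), 53.4, 50.0, 168.6)
```

View pics/m7.png

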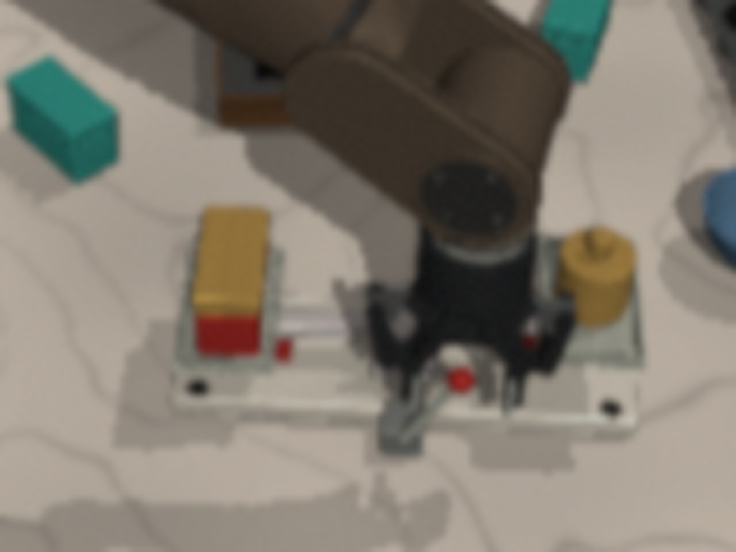

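The tin's base is down (338→353) and the brass is up, so this tin is **full** and goes to the case. Arresting the beam.

Call:
arm_command --series '[0, -1, 0, 0, 0, 0, 0.35, 0, -2, 0, 0, 0, 0, 0.35, 0, -3, 0, 0, 0, 0, 0.35, 0, -4, 0, 0, 0, 0, 0.35, 0, -5, 0, 0, 0, 0, 0.35, 0, -6, 0, 0, 0, 0, 0.35, 0, -7, 0, 0, 0, 0, 0.35, 0, -8, 0, 0, 0, 0, 0.35, 0, -8.7, 0, 0, 0, 0, 0.35, 0, -8.7, 0, 0, 0, 0, 0.35]'

```text
time: 28.43
eef_pos: [0.5293, -0.0817, 0.0435]
tcp_rot: [0.736, 0.677, 0.001, 0.001]
contact_force: [4.3, -0.5, 1.2]
opening: 0.649
finger_force: 2.2
```

Call:
arm_command --series '[0, -0.2, 0, 0, 0, 0, 0.35, 0, -0.4, 0, 0, 0, 0, 0.35, 0, -0.4, 0, 0, 0, 0, 0.35]'

```text
time: 28.68
eef_pos: [0.5284, -0.0818, 0.0444]
tcp_rot: [0.736, 0.677, 0.003, 0.004]
contact_force: [10.4, -0.8, 0.3]
opening: 0.65
finger_force: 4.3
```

```bash
python3 -c "
from h import *
look()"
```

```text
28.6833 [ 0.5284 -0.0818  0.0444] [10.4 -0.8  0.3] 0.65
knob
(array([267., 221.]), array([545.2, -77.5]), 16.7, 12.5, 87.4)
gold(side)
(array([319., 203.]), array([728.8,  31.3]), 86.4, 48.3, 82.7)
(array([239., 194.]), array([459.8,  82.3]), 104.0, 46.7, 84.8)
gold(top)
(array([249., 228.]), array([460. ,  27.5]), 76.3, 44.3, 89.7)
(array([260., 145.]), array([726.9,  -4.2]), 52.5, 48.4, 179.6)
```

Call:
arm_command --series '[0, 0.8, -1, 0, 0, 0, 0.35, 0, 0.8, -4, 0, 0, 0, 0.35, 0, 0.8, -8, 0, 0, 0, 0.2, 0, 0.8, -11.4, 0, 0, 0, 0, 2.5, -1.5, -11.4, 0, 0, 0, 0, 5, -3.5, -11.4, 0, 0, 0, 0, 7.5, -5.5, -11.4, 0, 0, 0, 0, 9.5, -7.2, -11.4, 0, 0, 0, 0, 9.5, -7.2, -11.4, 0, 0, 0, 0, 9.5, -7.2, -11.4, 0, 0, 0, 0]'

```text
time: 29.62
eef_pos: [0.459, 0.0202, 0.156]
tcp_rot: [0.735, 0.678, -0.001, -0.001]
contact_force: [0.5, -0.3, 1.1]
opening: 1.0
finger_force: 0.0
```

```bash
python3 -c "
from h import *
plan((.460,.0194,.077),-4.9);look()"
```

```text
shift [-0.07  0.14  7.9 ] rot [-0.2  0.   0.3]  at [0.459  0.0202 0.156 ] yaw -4.6 t 29.6
29.6167 [0.459  0.0202 0.156 ] [ 0.5 -0.3  1.1] 1.0
knob
(array([266., 221.]), array([545.1, -77.6]), 16.6, 12.5, 87.4)
gold(side)
(array([319., 203.]), array([728.2,  31.5]), 86.8, 48.0, 81.3)
(array([240., 194.]), array([459.1,  81.2]), 107.1, 45.5, 85.5)
(array([276., 163.]), array([595.9, 239.9]), 91.0, 22.9, 179.0)
gold(top)
(array([260., 145.]), array([726.8,  -5.8]), 52.4, 45.2, 179.8)
```

Call:
arm_command --series '[0, 0.1, 3, 0, 0, 0, 0, 0, 0.1, 6, 0, 0, 0, 0, 0, 0.1, 7.4, 0, 0, 0, 0, 0, 0.1, 7.6, 0, 0, 0, 0, 0, 0.1, 7.6, 0, 0, 0, 0.4, 0, 0.1, 7.6, 0, 0, 0, 0.7, 0, 0.1, 7.6, 0, 0, 0, 0.8, 0, 0.1, 7.6, 0, 0, 0, 0.9, 0, 0.1, 7.6, 0, 0, 0, 0.9, 0, 0.1, 7.6, 0, 0, 0, 0.9]' --force 70

```text
time: 30.55
eef_pos: [0.4629, 0.0188, 0.0829]
tcp_rot: [0.736, 0.678, -0.0, 0.001]
contact_force: [-3.4, -1.3, 6.2]
opening: 0.544
finger_force: 76.3
```

Call:
arm_command --series '[0, 0, -2, 0, 0, 0, 0.9, 0, 0, -5, 0, 0, 0, 0.9, 0, 0, -7, 0, 0, 0, 0.9, 0, 0, -7, 0, 0, 0, 0.9, 0, 0, -7, 0, 0, 0, 0.9]'

```text
time: 30.97
eef_pos: [0.4631, 0.0191, 0.1518]
tcp_rot: [0.736, 0.677, 0.001, 0.001]
contact_force: [0.2, -0.6, -4.4]
opening: 0.547
finger_force: 75.4
```

```bash
python3 -c "
from h import *
s=telemetry.get_state();print(s['opening'],s['contact_force'])
plan((.504,.363,.15),0.8)"
```

```text
0.5472697326088812 [ 0.22599191 -0.61216812 -4.3629468 ]
shift [34.61  1.26  0.18] rot [ 0.2  0.  -5.5]  at [0.4631 0.0191 0.1518] yaw -4.7 t 31.0
```

Call:
arm_command --series '[2, 0.1, 0, 0, 0, -1, 0.9, 5, 0.2, 0, 0, 0, -2, 0.9, 8.5, 0.3, 0, 0, 0, -3, 0.9, 12, 0.4, 0, 0, 0, -4, 0.9, 15.5, 0.5, 0, 0, 0, -5, 0.9, 19, 0.7, 0, 0, 0, -5.5, 0.9, 22.5, 0.8, 0, 0, 0, -5.5, 0.9, 26, 0.9, 0, 0, 0, -5.5, 0.9, 29.5, 1, 0, 0, 0, -5.5, 0.9, 32, 1.1, 0, 0, 0, -5.5, 0.9]'

```text
time: 31.8
eef_pos: [0.4978, 0.3393, 0.1475]
tcp_rot: [0.702, 0.712, -0.002, -0.001]
contact_force: [0.5, -0.4, -3.3]
opening: 0.546
finger_force: 75.2
```

Call:
arm_command --series '[1.8, 0.1, 0, 0, 0, 0, 0.9, 2.6, 0.1, 1, 0, 0, 0, 0.9, 2.6, 0.1, 3, 0, 0, 0, 0.9, 2.6, 0.1, 5, 0, 0, 0, 0.9, 2.6, 0.1, 5.5, 0, 0, 0, 0.9, 2.6, 0.1, 5.5, 0, 0, 0, 0.9, 2.6, 0.1, 5.5, 0, 0, 0, 0.9]'

```text
time: 32.38
eef_pos: [0.4996, 0.3623, 0.0948]
tcp_rot: [0.702, 0.712, -0.001, -0.0]
contact_force: [-0.3, 0.3, -3.9]
opening: 0.544
finger_force: 75.0
```

```bash
python3 -c "
from h import *
s=telemetry.get_state();print(s['opening'],s['contact_force'])
plan((.504,.363,.08),0.8)"
```

```text
0.5435974856348972 [-0.27995888  0.31820377 -3.86228767]
shift [0.06 0.44 1.48] rot [-0.1  0.1 -0. ]  at [0.4996 0.3623 0.0948] yaw 0.8 t 32.4
```

Call:
arm_command --series '[0, 0.4, 1, 0, 0, 0, 0.9, 0, 0.4, 2.5, 0, 0, 0, 0.9, 0, 0.4, 3.2, 0, 0, 0, 0.9, 0, 0.4, 3.2, 0, 0, 0, 0.9, 0, 0.4, 3.2, 0, 0, 0, 0.9, 0, 0.4, 3.2, 0, 0, 0, 0.9]'

```text
time: 32.88
eef_pos: [0.505, 0.3635, 0.0651]
tcp_rot: [0.702, 0.712, 0.001, 0.0]
contact_force: [-0.5, -0.4, -3.3]
opening: 0.544
finger_force: 75.2
```

```bash
python3 - <<'E'
from h import *
s=telemetry.get_state();e=s["eef_pos"];print(e,s['contact_force'],yaw())
c=cam('side');h,m=masks(c); b=e[2]-.011
q=np.argwhere(m["red"][120:200,220:300])+[120,220]; q=q[:,::-1]
print("red px",q.min(0),q.max(0),len(q))
# expected corners of front face if tin centred on TCP: bottom z=b, top z=b+.06
for X in(-.024,.024):
    for z in(b,b+.06): print("exp",X,z.round(3),proj(c,[e[0]+X,e[1]-.048,z]).round(1))
print("cut near edge at z.032 exp",proj(c,[[.478,.313,.032],[.530,.313,.032]]).round(1))
x=c['color'][115:195,210:310]
cv2.imwrite('pics/m8.png',cv2.resize(x,None,fx=7,fy=7,interpolation=cv2.INTER_CUBIC))
E
```

```text
[0.50500228 0.36350274 0.06513543] [-0.50060243 -0.37725763 -3.32366464] 0.7792850479437254
red px [246 143] [257 151] 105
exp -0.024 0.054 [[245.1 151.8]]
exp -0.024 0.114 [[245.  139.3]]
exp 0.024 0.054 [[257.5 151.6]]
exp 0.024 0.114 [[257.7 139.2]]
cut near edge at z.032 exp [[244.4 156.6]
 [257.7 156.4]]
```

View pics/m8.png

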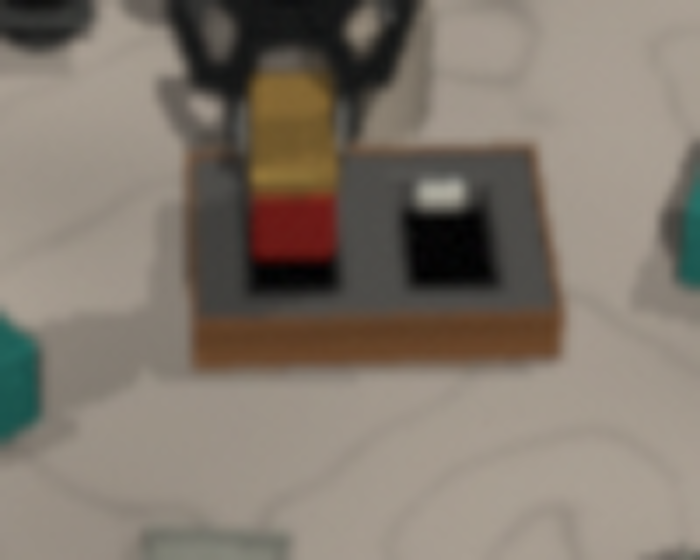

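The tin hangs squarely over the left cutout (red face 246–257 px, dark opening edges aligned). Lowering.

Call:
arm_command --series '[0, 0, 1, 0, 0, 0, 0.9, 0, 0, 1.6, 0, 0, 0, 0.9, 0, 0, 2, 0, 0, 0, 0.9, 0, 0, 2.4, 0, 0, 0, 0.9, 0, 0, 2.7, 0, 0, 0, 0.9, 0, 0, 3, 0, 0, 0, 0.9, 0, 0, 3.2, 0, 0, 0, 0.9, 0, 0, 3.2, 0, 0, 0, 0.9]'

```text
time: 33.6
eef_pos: [0.5056, 0.3647, 0.0346]
tcp_rot: [0.702, 0.712, 0.002, 0.0]
contact_force: [-2.7, 2.6, 5.3]
opening: 0.54
finger_force: 76.4
```

Call:
arm_command --series '[0, 0, 0.3, 0, 0, 0, 0.9, 0, 0, 0.6, 0, 0, 0, 0.9, 0, 0, 0.9, 0, 0, 0, 0.9, 0, 0, 1.2, 0, 0, 0, 0.9, 0, 0, 1.2, 0, 0, 0, 0.9]'

```text
time: 34.02
eef_pos: [0.5058, 0.364, 0.0215]
tcp_rot: [0.702, 0.712, 0.002, 0.001]
contact_force: [0.4, 2.0, 4.1]
opening: 0.55
finger_force: 76.0
```

Call:
arm_command --series '[0, 0, 0.2, 0, 0, 0, 0.9, 0, 0, 0.4, 0, 0, 0, 0.9, 0, 0, 0.4, 0, 0, 0, 0.9]'

```text
time: 34.27
eef_pos: [0.5059, 0.364, 0.0214]
tcp_rot: [0.702, 0.712, 0.001, 0.0]
contact_force: [-7.4, -3.2, 20.3]
opening: 0.547
finger_force: 78.2
```

Floor reached (stopped at 0.0214 while the force rose). Release, rise and check.

Call:
arm_command --series '[0, 0, -0.4, 0, 0, 0, 0.5, 0, 0, -0.4, 0, 0, 0, 0, 0, 0, -0.4, 0, 0, 0, 0, 0, 0, -0.4, 0, 0, 0, 0, 0, 0, -2, 0, 0, 0, 0, 0, 0, -5, 0, 0, 0, 0.5, 0, 0, -5, 0, 0, 0, 1, 0, 0, -5, 0, 0, 0, 1, 0, 0, -5, 0, 0, 0, 1, 0, 0, -5, 0, 0, 0, 1]'

```text
time: 35.1
eef_pos: [0.5033, 0.3627, 0.0645]
tcp_rot: [0.702, 0.712, -0.001, -0.0]
contact_force: [-0.9, -0.4, -0.2]
opening: 0.299
finger_force: 0.0
```

```bash
python3 - <<'E'
from h import *
c=cam('side');h,m=masks(c)
q=(np.argwhere(m["red"][120:200,230:275])+[120,230])[:,::-1]; print(q.min(0),q.max(0))
for b in(.010,.023): print(b,proj(c,[[.504,.3155,b+.06],[.504,.3155,.032]]).round(1).tolist())
print([r for r in rect(c,m["gold"],.07,(235,120,268,165),30)])
plan((.504,.3635,.045),0.8); print(telemetry.get_state()["opening"])
E
```

```text
[246 152] [257 156]
0.01 [[251.1, 148.5], [251.1, 156.1]]
0.023 [[251.1, 145.8], [251.1, 156.1]]
[(array([253., 163.]), array([509.5, 232.7]), 104.0, 17.0, 178.9), (array([251., 144.]), array([506.2, 350.8]), 101.2, 42.6, 89.3)]
shift [0.09 0.09 1.94] rot [-0.2  0.1 -0. ]  at [0.5032 0.3627 0.0644] yaw 0.8 t 35.1
0.20790119877518615
```

Red band now at rows 152–156, as expected for a seated tin. A confirming press on the lid with closed fingers:

Call:
arm_command --series '[0, 0, 0, 0, 0, 0, 1, 0, 0, 0, 0, 0, 0, 1, 0, 0, 1, 0, 0, 0, 1, 0, 0, 1.8, 0, 0, 0, 1, 0, 0, 2.2, 0, 0, 0, 1, 0, 0, 2.5, 0, 0, 0, 1, 0, 0, 2.6, 0, 0, 0, 1, 0, 0, 2.6, 0, 0, 0, 1]'

```text
time: 35.82
eef_pos: [0.5033, 0.3626, 0.0415]
tcp_rot: [0.702, 0.712, -0.002, -0.0]
contact_force: [-5.8, -3.2, 10.2]
opening: -0.001
finger_force: 5.2
```

Call:
arm_command --series '[0, 0, 0.2, 0, 0, 0, 1, 0, 0, 0.2, 0, 0, 0, 1, 0, 0, -2, 0, 0, 0, 1, 0, 0, -5, 0, 0, 0, 1, 0, 0, -8, 0, 0, 0, 1, -2, 0, -11, 0, 0, 0, 1, -4, -2, -13, 0, 0, 0, 1, -6, -4, -13, 0, 0, 0, 1, -6, -4, -13, 0, 0, 0, 1, -6, -4, -13, 0, 0, 0, 1]'

```text
time: 36.65
eef_pos: [0.4643, 0.3021, 0.1698]
tcp_rot: [0.703, 0.712, -0.0, -0.0]
contact_force: [-0.5, 0.6, -0.0]
opening: -0.0
finger_force: 0.0
```

```bash
python3 - <<'E'
from h import *
c,d=look()
h,m=masks(c);q=(np.argwhere(m["red"][120:200,230:275])+[120,230])[:,::-1]; print(q.min(0),q.max(0))
k=[r for r in rect(c,m["red"],0.03,None,25)];print("reds side",k)
h,m=masks(d)
print("top gold all",[ (r[0],r[1]) for r in rect(d,m["gold"],.06,None,60)])
E
```

```text
36.65 [0.4643 0.3021 0.1698] [-0.5  0.6 -0. ] -0.0
knob
(array([267., 221.]), array([545.2, -77.5]), 16.6, 12.5, 87.4)
gold(side)
(array([319., 203.]), array([728.2,  31.3]), 87.2, 48.0, 81.3)
(array([264., 163.]), array([549.7, 240.9]), 185.5, 27.1, 1.4)
gold(top)
(array([156., 214.]), array([505.7, 329.9]), 44.9, 25.6, 0.7)
(array([260., 145.]), array([726.8,  -5.8]), 52.4, 45.2, 179.8)
[246 152] [257 156]
reds side [(array([240., 338.]), array([ 458.3, -428.4]), 42.5, 16.7, 0.4), (array([252., 154.]), array([506. , 330.9]), 43.6, 24.8, 178.9)]
top gold all [(array([378., 229.]), array([ 453.8, -382. ])), (array([156., 214.]), array([505.7, 329.9])), (array([467., 231.]), array([ 449.3, -688.1])), (array([260., 145.]), array([726.8,  -5.8])), (array([ 4., 82.]), array([951.8, 845.1])), (array([395.,  35.]), array([1105.3, -464.5])), (array([483.,  56.]), array([1036.1, -774.9]))]
```

```bash
python3 -c "
from h import *
print(ctrl.sign_off())"
```

```text
the job is handed in; nothing more can be done
None
```

The job is handed in at about 37 s: only two tins were present, the short one now stands in the steel tray and the full one is pressed to the floor of the gift case's near cutout, with the pan empty and the beam arrested.

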